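# Blow the dust off the chest blanks before painting

### The job

Dust the raw wooden chest blanks for painting: set every one of them on the narrow raised bar in front of the air gun (any face down will do), turn the air dial to the two-dot mark, and with all of them on the bar squeeze the gun's trigger fully for about two seconds and let it go. Then turn the dial back to the off mark (the dash) and put all the blanks down in the wooden tray, not on top of one another. Leave the vase, the paint bottles and the cup where they are.

Things in the scene. Friction and masses are not known exactly. Their poses are not given: they have to be found in the camera images.
- chest1: raw pale-wood miniature treasure chest, one solid piece of about 50 g: 48 long (own x) x 36 wide (own y) x 42 high (own z up), flat sides up to 24 mm, above that a half-round lid of radius 18 running along x; darker wood straps and lid line flush with it. Origin at the middle of that box (21 above its underside). May be absent (None)
- chest2: raw pale-wood miniature treasure chest, one solid piece of about 60 g: 54 long (own x) x 40 wide (own y) x 46 high (own z up), flat sides up to 26 mm, above that a half-round lid of radius 20 running along x; darker wood straps and lid line flush with it. Origin at the middle of that box (23 above its underside). May be absent (None)
- chest3: raw pale-wood miniature treasure chest, one solid piece of about 70 g: 58 long (own x) x 38 wide (own y) x 44 high (own z up), flat sides up to 25 mm, above that a half-round lid of radius 19 running along x; darker wood straps and lid line flush with it. Origin at the middle of that box (22 above its underside). May be absent (None)
- chest4: raw pale-wood miniature treasure chest, one solid piece of about 80 g: 62 long (own x) x 44 wide (own y) x 50 high (own z up), flat sides up to 28 mm, above that a half-round lid of radius 22 running along x; darker wood straps and lid line flush with it. Origin at the middle of that box (25 above its underside). May be absent (None)
- bar_top (a point): middle of the top face of the narrow raised bar, a fixed solid wooden rail 32 wide (point x), 310 long (point y) and 60 high, standing on the table. Site z is up. The air gun is fixed off the bar's +y end and blows along the bar. The bar and the gun are one rigid fixture
- station: fixture of bar and air gun, origin under the bar's middle on the table, axes as bar_top. The gun lies on its side in a clamp block off the bar's +y end, barrel (radius 17, 85 above the table) along y over the line of the bar, y 188 to 365, brass nozzle towards the bar. Its grey pistol grip sticks out level along -x, with a steel trigger lever beside it on the nozzle side
- squeeze (a point): squeeze point on the gun, 85 above the table, axes as station. The grip is a bar 24 high, y -0.5 to +23.5 and x -52 to +60 from this point. The trigger, 10 thick, 85 long, 18 high, is hinged about a vertical axis at x +50, y -28.5 and runs along -x; here its front face is at y -33.5 at rest, -19.5 squeezed (57 and 43 wide with the grip). Squeeze along y; clear above and below
- trigger (a joint): angle of the trigger, 0 at rest, 0.28 rad fully squeezed against its stop (it moves towards the grip, +y of point squeeze); a spring returns it; at 50 mm from the hinge it takes about 3 N to start and 9 N to hold fully squeezed
- dial_grip (a point): on the vertical axis of the air dial, 64 above the table. The dial is a black bar grip 46 long, 12 wide, 30 high (top 69 above the table) on a disc of radius 24 whose top is 40 above the table. A white pointer line marks one end of the bar: that end points along this point's +x turned clockwise (from above) by the joint value
- dial_base: fixed grey housing of the dial, 84 x 84 x 32, origin under its middle, axes as dial_grip. White marks on its top, 35 from the axis: off, a short dash, along +x; low, one dot, 0.6 rad clockwise of it seen from above; full, two dots in line outwards, 1.2 rad clockwise
- dial (a joint): angle of the air dial, clockwise from above: 0 off (dash), 0.6 low (one dot), 1.2 full (two dots). Each is a light spring detent that pulls the dial in from about 0.25 rad (about 0.05 N m to turn past); it turns from -0.06 to 1.26. It starts at off
- tray: fixed open dark wooden tray, 300 long (own x) x 150 wide (own y), walls 6 thick and 18 high, floor about 6 thick; origin at the middle of its underside, on the table
- vase: bystander: dark blue vase, 140 high, 96 across; origin at the centre of its underside
- paint_bottle1: bystander: small paint bottle, 85 high, 38 across; origin at the centre of its underside
- paint_bottle2: bystander: small paint bottle, 85 high, 38 across; origin at the centre of its underside
- water_cup: bystander: grey cup, 80 high, 72 across; origin at the centre of its underside
Not all that is in view belongs to the job. What is shaped like the chest3 but turquoise is not meant. Leave any green or pink look-alike of the chest4 alone.

How it is judged (in metres and radians):
On the way, in this order (a step that is already met when the one before it is completed fails the run):
1. every chest present rests on the bar, released (x of chest1 in the frame of bar_top between -0.016 and 0.016 m and y of chest1 in the frame of bar_top between -0.155 and 0.155 m and z of chest1 in the frame of bar_top between 0.012 and 0.036 m and x of chest2 in the frame of bar_top between -0.016 and 0.016 m and y of chest2 in the frame of bar_top between -0.155 and 0.155 m and z of chest2 in the frame of bar_top between 0.012 and 0.036 m and x of chest3 in the frame of bar_top between -0.016 and 0.016 m and y of chest3 in the frame of bar_top between -0.155 and 0.155 m and z of chest3 in the frame of bar_top between 0.012 and 0.036 m and x of chest4 in the frame of bar_top between -0.016 and 0.016 m and y of chest4 in the frame of bar_top between -0.155 and 0.155 m and z of chest4 in the frame of bar_top between 0.012 and 0.036 m and linear speed of each of chest1, chest2, chest3, chest4 below 0.02 m/s and contact force between the fingers and chest1 below 0.1 N and contact force between the fingers and chest2 below 0.1 N and contact force between the fingers and chest3 below 0.1 N and contact force between the fingers and chest4 below 0.1 N), for 0.2 s.
2. with all chests on the bar and the dial at full, the trigger is fully squeezed for a second (x of chest1 in the frame of bar_top between -0.016 and 0.016 m and y of chest1 in the frame of bar_top between -0.155 and 0.155 m and z of chest1 in the frame of bar_top between 0.012 and 0.036 m and x of chest2 in the frame of bar_top between -0.016 and 0.016 m and y of chest2 in the frame of bar_top between -0.155 and 0.155 m and z of chest2 in the frame of bar_top between 0.012 and 0.036 m and x of chest3 in the frame of bar_top between -0.016 and 0.016 m and y of chest3 in the frame of bar_top between -0.155 and 0.155 m and z of chest3 in the frame of bar_top between 0.012 and 0.036 m and x of chest4 in the frame of bar_top between -0.016 and 0.016 m and y of chest4 in the frame of bar_top between -0.155 and 0.155 m and z of chest4 in the frame of bar_top between 0.012 and 0.036 m and value of joint dial above 1 rad and value of joint trigger above 0.23 rad), for 1 s.
3. the trigger is let go, the chests still on the bar (x of chest1 in the frame of bar_top between -0.016 and 0.016 m and y of chest1 in the frame of bar_top between -0.155 and 0.155 m and z of chest1 in the frame of bar_top between 0.012 and 0.036 m and x of chest2 in the frame of bar_top between -0.016 and 0.016 m and y of chest2 in the frame of bar_top between -0.155 and 0.155 m and z of chest2 in the frame of bar_top between 0.012 and 0.036 m and x of chest3 in the frame of bar_top between -0.016 and 0.016 m and y of chest3 in the frame of bar_top between -0.155 and 0.155 m and z of chest3 in the frame of bar_top between 0.012 and 0.036 m and x of chest4 in the frame of bar_top between -0.016 and 0.016 m and y of chest4 in the frame of bar_top between -0.155 and 0.155 m and z of chest4 in the frame of bar_top between 0.012 and 0.036 m and value of joint trigger below 0.05 rad), for 0.2 s.
At the end, for the whole second after the job is handed in: Every chest present is at rest on the tray's floor, its middle inside the tray's walls (within 138 mm and 63 mm of the tray's middle along its length and width) and 15 to 42 mm above the tray's underside; the dial is within 0.15 rad of off; the trigger is released (x of chest1 in the frame of tray between -0.138 and 0.138 m and y of chest1 in the frame of tray between -0.063 and 0.063 m and z of chest1 in the frame of tray between 0.015 and 0.042 m and linear speed of each of chest1, chest2, chest3, chest4 below 0.02 m/s and x of chest2 in the frame of tray between -0.138 and 0.138 m and y of chest2 in the frame of tray between -0.063 and 0.063 m and z of chest2 in the frame of tray between 0.015 and 0.042 m and x of chest3 in the frame of tray between -0.138 and 0.138 m and y of chest3 in the frame of tray between -0.063 and 0.063 m and z of chest3 in the frame of tray between 0.015 and 0.042 m and x of chest4 in the frame of tray between -0.138 and 0.138 m and y of chest4 in the frame of tray between -0.063 and 0.063 m and z of chest4 in the frame of tray between 0.015 and 0.042 m and value of joint dial below 0.15 rad and value of joint trigger below 0.05 rad); the robot touches nothing.
It fails at once if a bystander (vase, paint bottle, cup) was moved more than 30 mm or tipped over (distance of any of vase, paint_bottle1, paint_bottle2, water_cup from where it was at the start of the episode above 0.03 m or angle between any of vase, paint_bottle1, paint_bottle2, water_cup's own z axis and vertical above 0.5 rad).
Of chest1, chest2, chest3, chest4 only 3 to 4 are there at a start; the rules pass over those that are not, and their reading is None.
At some moment in a run one of chest1, chest2, chest3, chest4 may be knocked a few centimetres aside while the robot is not near it.
Once in a run the grip may slacken for a moment while it holds something.
It also fails if it takes over 210 s, if anything falls off the work surface, if the arm or the gripper's body presses on something with over 40 N, if the wrist force passes 120 N, or if a joint passes its speed limit or range.

### The arm

A 6-joint arm with a two-finger parallel gripper is mounted at the origin on the work surface. World frame = base frame: x ahead of the robot, y to its left, z up, the work surface at z = 0. Lengths are in mm, angles in rad, forces in N, time in s.
With the tool pointing down it reaches from about 350 to 875 mm from the base axis. Payload 4.2 kg.
Tool frame: the origin (TCP) lies at the very end of the fingers, on their centre line; the grasp point (between the pads) lies 19 mm behind it; z points along the fingers, y is the line along which they close (so a half turn about z gives the same grasp; the last joint's range is limited). The gripper opens to 85 mm and grips with 20 to 120 N. Pads are 22 mm wide; open, the fingers measure 114 mm over their backs; the gripper's body (76 mm by 85 mm) begins 54 mm behind the grasp point. The pads swing forward as they close: fully open they stand 13 mm farther back than shut.
Start: joints at [1.537, 0.385, 0.008, 0, -1.194, -0.259], TCP at [180.364, 598.388, 231.312] pointing down, gripper open.
Joint ranges: [-3.14, 3.14], [-1.21, 2.06], [-1.07, 1.41], [-3.16, 2.05], [-2.99, -0.16], [-3.1, 3.1]. Speed limits (rad/s): [2.79, 2.79, 3.14, 3.14, 3.14, 3.14].

### API

Orientations are given as a unit quaternion [x, y, z, w].
In Python, from bench import monitor, get_image, camera_info, job_done gives the robot as it stands.
- The arm moves only by the tool send_rows, never from a script. Its argument "series" is a list of rows, each a list of 3 entries, a list of its own where there are three numbers: the shift along the tool's x, y, z in mm, then the turn, a rotation vector about the tool's x, y, z in rad, then the finger opening in mm, from 0 to 85.4. A call has 1 to 8 rows; each row shifts and turns the commanded pose from where the row before left it, along the tool's axes as they then stand; what a row does not reach is not made up. A row lasts 1/10 s, in which the tool goes at most 50 mm and 8.59 degrees, less where a joint would pass 70% of its speed; a pose out of reach is approached as far as the arm can. A call with a gripper value outside its range is refused whole. The fingers move at their own pace and stop on an object; the grip force is fixed at half the most. Time passes only in rows, so rows that do not move let the fingers close. It gives the time, the measured TCP pose, the force, the opening and the grip force at its end, in the units of the state.
- monitor.read_state(): the state, without advancing time (a new reading comes with each control period).
- get_image(name): name is "scene" or "side" or "wrist"; returns the picture (420x560x3 uint8, red, green, blue); there is no depth.
- camera_info(name): a dict with "intrinsics" (3x3 intrinsics, pixels), "R" (3x3) and "t" (3): a world point X has camera coordinates R X + t. Camera axes: x right, y down, z forward; pixel columns grow to the right and rows downward; lengths in mm; the calibration is good to about 2 mm. A picture is of the moment at which its call begins: read the wrist's pose just before it. camera_info takes no time and is no camera call; for the wrist camera it gives the pose at the moment of the call.
- job_done(): hands the job in; it is judged then, once.
The state is a dict: "clock": time; "joints": joint angles; "joint_vel": joint speeds; "joint_efforts": joint torques, N m; "position": TCP position; "ee_rot": TCP orientation; "contact_force": force on the tool from outside, world axes, zero at the start; "wrist_torque": the same for the moment, N m; "gripper_width": finger opening in mm; "grasp_force": force on a finger pad.
Only numpy, scipy, OpenCV 4.12 (cv2) and the standard library are available. Lean on these libraries where they do the work, as an engineer would, in place of code of your own. Each camera call takes 0.05 s, during which the arm holds its last target. There are 200 camera calls.

## Working session

There is one attempt and no reset: what is moved stays moved. The work goes in short steps, Python scripts to look and compute and a tool call to move; the robot and the scene stay as the last step left them, time stands still between calls to the robot, and variables do not carry over. Pictures are saved under pics/ and viewed, at most 14 in all, crops included, and the job is handed in when it is done.

Besides the shell and the picture viewer there is one more tool, called after "Request:" as name([rows], argument=value, ...), one row to a line, values as JSON. send_rows: Moves the arm, as the interface text tells. Its arguments: {"type":"object","properties":{"series":{"type":"array"}},"required":["series"]}

```bash
ls; mkdir -p pics
python3 - <<'E'
from bench import monitor,get_image,camera_info
import cv2,numpy as np
print(monitor.read_state())
for n in("scene","side","wrist"):
    im=get_image(n);cv2.imwrite(f"pics/{n}0.png",im[...,::-1]);c=camera_info(n);print(n,np.round(c["intrinsics"],1).tolist(),np.round(c["R"],3).tolist(),np.round(c["t"],1))
E
```

```text
pics
{'clock': 0.0, 'joints': array([ 1.53664339e+00,  3.85544620e-01,  6.60574512e-03, -5.15329274e-04,
       -1.19402713e+00, -2.58577222e-01]), 'joint_vel': array([-0.00053175, -0.00209941,  0.00185691,  0.00212472, -0.00184563,
        0.00025963]), 'joint_efforts': array([-5.04876625e-04, -3.92288053e+01,  1.88398844e+01,  4.18613479e+00,
       -4.64748373e-03,  7.47588871e-06]), 'position': array([180.17624371, 597.83491612, 230.21852964]), 'ee_rot': array([ 9.89293262e-01, -1.45937000e-01, -1.16505613e-04,  1.10483319e-03]), 'contact_force': array([0.80307203, 0.19800298, 0.38804211]), 'wrist_torque': array([-0.06411813, -0.00259815,  0.03051323]), 'grasp_force': 0.0, 'gripper_width': 85.6114792370293}
scene [[480.4, 0.0, 275.4], [0.0, 480.4, 203.6], [0.0, 0.0, 1.0]] [[-0.179, 0.984, -0.019], [0.566, 0.087, -0.82], [-0.805, -0.158, -0.572]] [  90.5 -264.7 1737.7]
side [[535.0, 0.0, 274.8], [0.0, 535.0, 215.0], [0.0, 0.0, 1.0]] [[0.908, -0.418, 0.002], [-0.306, -0.668, -0.678], [0.285, 0.616, -0.735]] [-522.5  256.6 1299. ]
wrist [[343.4, 0.0, 283.5], [0.0, 343.4, 213.2], [0.0, 0.0, 1.0]] [[-0.288, -0.957, 0.001], [-0.906, 0.273, 0.322], [-0.309, 0.092, -0.947]] [624.2 -42.9 381.1]
```

View pics/scene0.png

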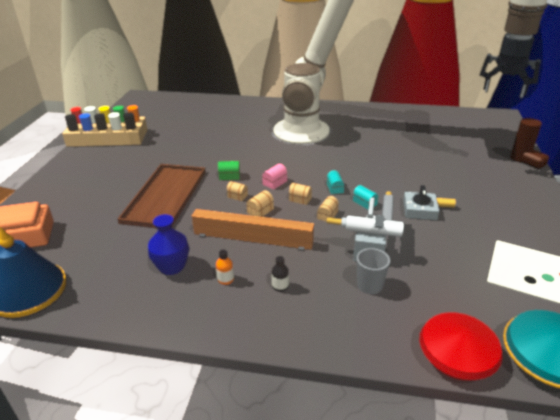

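View pics/side0.png

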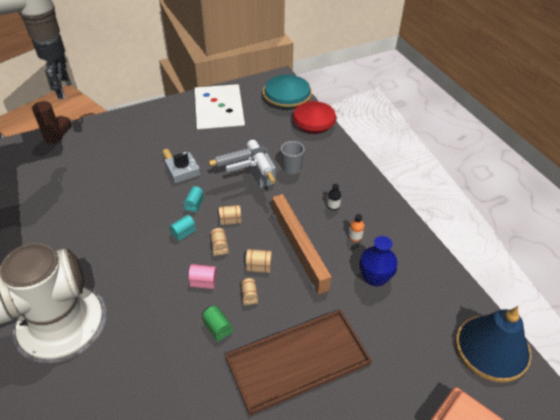

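Four blanks: scene (236,190), (261,203), (300,193), (328,208), and side (250,291), (258,260), (219,241), (230,214). The bar runs along world y, with the gun at its +y end. The dial is at scene (421,203) and the tray at scene (165,195).

```bash
cat > h.py <<'E'
from bench import monitor,get_image,camera_info,job_done
import cv2,numpy as np
from scipy.spatial.transform import Rotation as Ro
def ray(c,uv):
    R=np.array(c["R"]);t=np.array(c["t"]);d=np.linalg.inv(c["intrinsics"])@[uv[0],uv[1],1]
    return -R.T@t,R.T@(d/np.linalg.norm(d))
def plane(c,uv,z):
    o,d=ray(c,uv);return o+d*(z-o[2])/d[2]
def tri(*obs):
    A=np.zeros((3,3));b=np.zeros(3)
    for c,uv in obs:
        o,d=ray(c,uv);P=np.eye(3)-np.outer(d,d);A+=P;b+=P@o
    X=np.linalg.solve(A,b)
    return X,[round(float(np.linalg.norm(np.cross(X-ray(c,u)[0],ray(c,u)[1]))),1) for c,u in obs]
def proj(c,X):
    p=np.array(c["intrinsics"])@(np.array(c["R"])@np.array(X)+c["t"]);return p[:2]/p[2]
def hm(bgr,lo,hi,amin=60):
    h=cv2.cvtColor(bgr,cv2.COLOR_BGR2HSV);m=cv2.inRange(h,lo,hi);m=cv2.morphologyEx(m,cv2.MORPH_CLOSE,np.ones((5,5)))
    return [k for k in cv2.findContours(m,cv2.RETR_EXTERNAL,cv2.CHAIN_APPROX_NONE)[0] if cv2.contourArea(k)>amin]
E
python3 - <<'E'
from h import *
S=camera_info("scene");D=camera_info("side")
for n,a,b in [("c236",(236,190),(250,291)),("c261",(261,203),(258,260)),("c300",(300,193),(219,241)),("c328",(328,208),(230,214)),("pink",(275,177),(203,276)),("green",(229,170),(217,323)),("tq1",(335,182),(183,227)),("tq2",(365,196),(194,198)),("dial",(422,193),(181,158)),("bar-y",(193,215),(322,275)),("bar+y",(313,236),(279,201))]:
    X,r=tri((S,a),(D,b));print(n,X.round(0),r)
# tray corners at z18
for uv in [(165,167),(207,168),(178,223),(122,220)]:print("tray s",plane(S,uv,18).round(0))
for uv in [(227,357),(340,314),(369,357),(252,406)]:print("tray d",plane(D,uv,18).round(0))
for n,uv in [("grip",(388,195)),("trig",(371,202)),("nozzle",(328,220)),("vase",(168,270)),("b1",(224,283)),("cup",(372,288))]:print(n,plane(S,uv,85 if n in("grip","trig","nozzle") else 0).round(0))
E
```

```text
c236 [ 449. -126.   21.] [0.7, 0.7]
c261 [505. -42.  21.] [3.0, 3.0]
c300 [436.  59.  21.] [0.5, 0.5]
c328 [499. 142.  20.] [2.7, 2.7]
pink [358. -29.  17.] [2.0, 2.0]
green [ 342. -176.   19.] [1.5, 1.5]
tq1 [363. 151.  19.] [2.3, 2.3]
tq2 [427. 240.  22.] [1.0, 1.0]
dial [439. 388.  55.] [1.9, 1.9]
bar-y [ 624. -186.   56.] [6.5, 6.5]
bar+y [641. 118.  33.] [2.0, 2.0]
tray s [ 350. -380.   18.]
tray s [ 336. -247.   18.]
tray s [ 621. -239.   18.]
tray s [ 632. -392.   18.]
tray d [ 332. -269.   18.]
tray d [ 621. -277.   18.]
tray d [ 625. -404.   18.]
tray d [ 339. -398.   18.]
grip [507. 296.  85.]
trig [545. 254.  85.]
nozzle [637. 154.  85.]
vase [ 780. -210.    0.]
b1 [801. -66.   0.]
cup [763. 268.   0.]
```

View pics/wrist0.png

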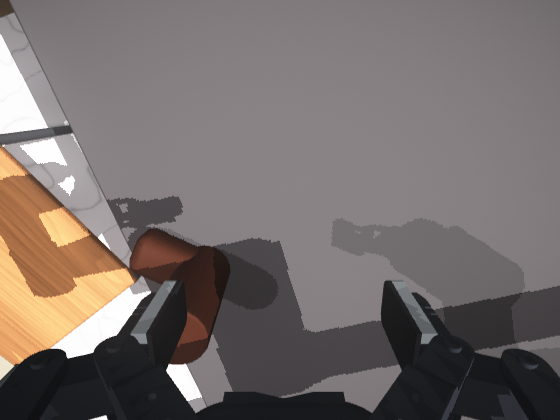

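Request:
send_rows([
  [[0,0,-40],[0,0,-0.1465],85],
  [[0,0,-40],[0,0,-0.1465],85],
  [[32,34,0],[0,0,0],85],
  [[32,34,0],[0,0,0],85],
  [[32,34,0],[0,0,0],85],
  [[32,34,0],[0,0,0],85],
  [[32,34,0],[0,0,0],85],
  [[32,34,0],[0,0,0],85],
])

```text
clock: 0.95
position: [373.2, 392.7, 311.2]
ee_rot: [1.0, 0.0, -0.0, 0.0]
contact_force: [1.0, 0.9, 0.1]
gripper_width: 85.0
grasp_force: 0.0
```

Request:
send_rows([
  [[32,34,0],[0,0,0],85],
  [[32,34,0],[0,0,0],85],
  [[32,34,0],[0,0,0],85],
  [[32,34,0],[0,0,0],85],
  [[32,34,0],[0,0,0],85],
  [[32,34,0],[0,0,0],85],
  [[32,34,0],[0,0,0],85],
  [[0,0,0],[0,0,0],85],
])

```text
clock: 1.75
position: [598.9, 152.5, 309.7]
ee_rot: [1.0, -0.003, -0.001, 0.001]
contact_force: [-0.2, -0.1, -0.9]
gripper_width: 85.3
grasp_force: 0.0
```

```bash
cat >> h.py <<'E'
import pickle
def snap(n="wrist"):
    c=camera_info(n);im=get_image(n)[...,::-1].copy();return c,im
def keep(name,n="wrist"):
    c,im=snap(n);cv2.imwrite(f"pics/{name}.png",im);pickle.dump(c,open(f"pics/{name}.pkl","wb"));return c,im
def load(name): return pickle.load(open(f"pics/{name}.pkl","rb")),cv2.imread(f"pics/{name}.png")
def st():
    s=monitor.read_state();R=Ro.from_quat(s["ee_rot"]).as_matrix()
    print("t",round(s["clock"],1),"p",s["position"].round(1),"yaw",round(float(np.arctan2(R[1,0],R[0,0])),3),"z",R[:,2].round(3),"w",round(s["gripper_width"],1),"gf",round(s["grasp_force"],1),"F",s["contact_force"].round(1),"j",s["joints"].round(2));return s
E
python3 - <<'E'
from h import *
st();keep("w1")
E
```

```text
t 1.8 p [598.9 152.5 309.7] yaw -0.006 z [-0.002 -0.002 -1.   ] w 85.3 gf 0.0 F [-0.2 -0.1 -0.9] j [ 0.51  0.33  0.13  0.   -1.37  1.05]
```

Request:
send_rows([
  [[0,40,0],[0,0,0],85],
  [[0,40,0],[0,0,0],85],
  [[0,40,0],[0,0,0],85],
  [[0,40,0],[0,0,0],85],
  [[0,40,0],[0,0,0],85],
  [[0,40,0],[0,0,0],85],
  [[0,40,0],[0,0,0],85],
  [[0,0,0],[0,0,0],85],
])

```text
clock: 2.6
position: [595.7, -126.2, 311.1]
ee_rot: [1.0, -0.002, -0.0, 0.0]
contact_force: [0.4, 0.9, -0.6]
gripper_width: 85.1
grasp_force: 0.0
```

Run:
```python
from h import *
st();keep("w2")
```

```text
t 2.6 p [ 595.7 -126.2  311.1] yaw -0.003 z [-0.001 -0.    -1.   ] w 85.1 gf 0.0 F [ 0.4  0.9 -0.6] j [ 0.06  0.32  0.1   0.   -1.36  1.51]
```

View pics/w1.png

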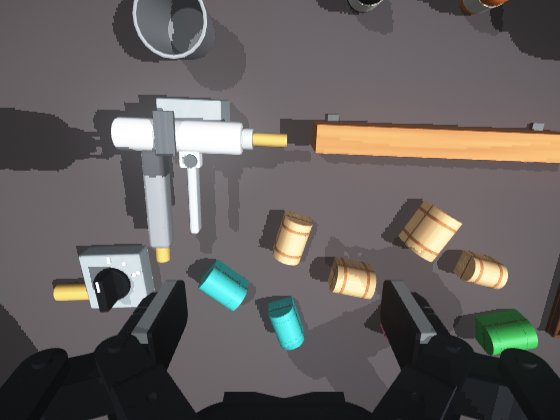

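View pics/w2.png

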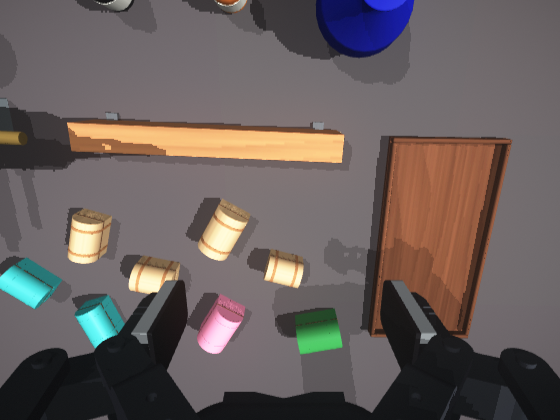

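w1 shows the blanks at (293,239), (353,279), (430,231) and (485,270); w2 shows the same ones at (90,236), (155,276), (224,230) and (284,268). Both views show the bar, and w2 shows the tray. The gun, trigger and dial are in w1.

Run:
```python
from h import *
c1,i1=load("w1");c2,i2=load("w2")
h=cv2.cvtColor(i1,cv2.COLOR_BGR2HSV)
for p in [(293,239),(430,231),(360,140),(450,145)]:print(h[p[1],p[0]])
P=[((293,239),(90,236)),((353,279),(155,276)),((430,231),(224,230)),((485,270),(284,268))]
def con(im,p):
    for k in hm(im,(5,40,90),(25,200,255),300):
        if cv2.pointPolygonTest(k,p,False)>=0:return k
for a,b in P:
    o=[];ks=[]
    for c,im,p in((c1,i1,a),(c2,i2,b)):
        k=con(im,p);M=cv2.moments(k);uv=(M["m10"]/M["m00"],M["m01"]/M["m00"]);o.append((c,uv));ks.append((c,k))
    X,r=tri(*o);print("tri",X.round(1),r)
    for c,k in ks:
        for z in (22,):
            w=np.array([plane(c,q[0],z)[:2] for q in k],np.float32);(cx,cy),(l,s),an=cv2.minAreaRect(w)
            if l<s:an+=90;l,s=s,l
            print("  z",z,round(cx,1),round(cy,1),"LxS",round(l,1),round(s,1),"axis deg",round(an%180,1),"n",len(k))
# bar: orange more saturated
for n,c,im in(("w1",c1,i1),("w2",c2,i2)):
    for k in hm(im,(5,120,100),(25,255,255),2500):
        ap=cv2.approxPolyDP(k,6,True)[:,0];print(n,ap.tolist())
```

```text
[ 25  50 254]
[ 18  98 229]
[ 16 130 246]
[ 17 128 247]
tri [497.4 141.6  19.5] [0.1, 0.1]
  z 22 496.3 142.0 LxS 76.9 42.2 axis deg 162.2 n 142
  z 22 495.3 140.3 LxS 85.2 51.9 axis deg 162.2 n 156
tri [442.6  57.2  31.3] [2.1, 2.1]
  z 22 435.2 54.2 LxS 70.8 56.2 axis deg 76.7 n 156
  z 22 436.2 59.3 LxS 68.5 61.4 axis deg 77.0 n 141
tri [506.7 -43.8  22.2] [0.7, 0.7]
  z 22 505.8 -42.5 LxS 69.8 65.4 axis deg 149.2 n 151
  z 22 503.6 -42.7 LxS 86.6 46.2 axis deg 149.7 n 151
tri [ 446.8 -126.    20.2] [0.3, 0.3]
  z 22 447.0 -127.1 LxS 81.0 45.8 axis deg 73.8 n 134
  z 22 447.5 -126.8 LxS 55.0 51.6 axis deg 74.1 n 127
w1 [[317, 124], [315, 152], [559, 162], [553, 133]]
w2 [[394, 138], [371, 335], [385, 336], [374, 333], [382, 328], [382, 282], [402, 279], [448, 330], [467, 337], [511, 140]]
w2 [[67, 122], [76, 151], [341, 162], [311, 155], [342, 154], [343, 135], [334, 130]]
```

Run:
```python
from h import *
c1,i1=load("w1");c2,i2=load("w2")
print("corners tri",[ (X.round(1).tolist(),r) for X,r in (tri((c1,(317,123)),(c2,(67,121.5))),tri((c1,(315.5,152)),(c2,(69,151))))])
for uv in [(317,124),(315.5,152),(559,133),(559,162)]:print("w1",plane(c1,uv,60).round(1))
for uv in [(67,122),(69,151),(343,135),(342,162)]:print("w2",plane(c2,uv,60).round(1))
# column profiles across bar
for n,im,xs in(("w1",i1,(340,450,540)),("w2",i2,(180,260,330))):
    for x in xs:print(n,x,[(y,im[y,x].tolist()[1]) for y in range(116,172,2)])
k=np.vstack([i1[60:330,40:320],])
cv2.imwrite("pics/w1gun.png",cv2.resize(i1[80:330,40:320],None,fx=2.4,fy=2.4,interpolation=cv2.INTER_CUBIC))
for uv in [(390,138),(510,140),(467,336),(372,335)]:print("tray",plane(c2,uv,18).round(1))
```

```text
corners tri [([652.1, 114.9, 59.6], [0.2, 0.2]), ([620.5, 116.2, 64.6], [0.5, 0.5])]
w1 [651.3 114.9  60. ]
w1 [620.4 115.8  60. ]
w1 [ 639.9 -156.6   60. ]
w1 [ 607.2 -164.9   60. ]
w2 [651.4 114.7  60. ]
w2 [619.3 119.1  60. ]
w2 [ 636.2 -193.    60. ]
w2 [ 605.7 -193.5   60. ]
w1 340 [(116, 107), (118, 107), (120, 95), (122, 64), (124, 63), (126, 168), (128, 183), (130, 194), (132, 198), (134, 196), (136, 189), (138, 192), (140, 186), (142, 183), (144, 183), (146, 181), (148, 183), (150, 190), (152, 184), (154, 98), (156, 91), (158, 91), (160, 91), (162, 97), (164, 108), (166, 108), (168, 107), (170, 108)]
w1 450 [(116, 104), (118, 104), (120, 104), (122, 104), (124, 93), (126, 60), (128, 63), (130, 133), (132, 172), (134, 180), (136, 184), (138, 187), (140, 192), (142, 194), (144, 193), (146, 190), (148, 182), (150, 173), (152, 179), (154, 185), (156, 187), (158, 177), (160, 89), (162, 89), (164, 89), (166, 89), (168, 107), (170, 106)]
w1 540 [(116, 99), (118, 99), (120, 99), (122, 104), (124, 153), (126, 156), (128, 155), (130, 133), (132, 61), (134, 171), (136, 191), (138, 194)
[... 614 characters left out ...]
), (130, 80), (132, 193), (134, 196), (136, 199), (138, 194), (140, 202), (142, 210), (144, 204), (146, 185), (148, 187), (150, 188), (152, 194), (154, 198), (156, 203), (158, 190), (160, 98), (162, 98), (164, 98), (166, 98), (168, 117), (170, 117)]
w2 330 [(116, 115), (118, 115), (120, 116), (122, 116), (124, 115), (126, 116), (128, 104), (130, 69), (132, 70), (134, 136), (136, 204), (138, 206), (140, 202), (142, 198), (144, 199), (146, 200), (148, 198), (150, 202), (152, 208), (154, 208), (156, 202), (158, 192), (160, 197), (162, 130), (164, 98), (166, 98), (168, 98), (170, 103)]
tray [ 627.9 -259.1   18. ]
tray [ 625.  -409.4   18. ]
tray [ 329.8 -405.7   18. ]
tray [ 332.1 -260.3   18. ]
```

View pics/w1gun.png

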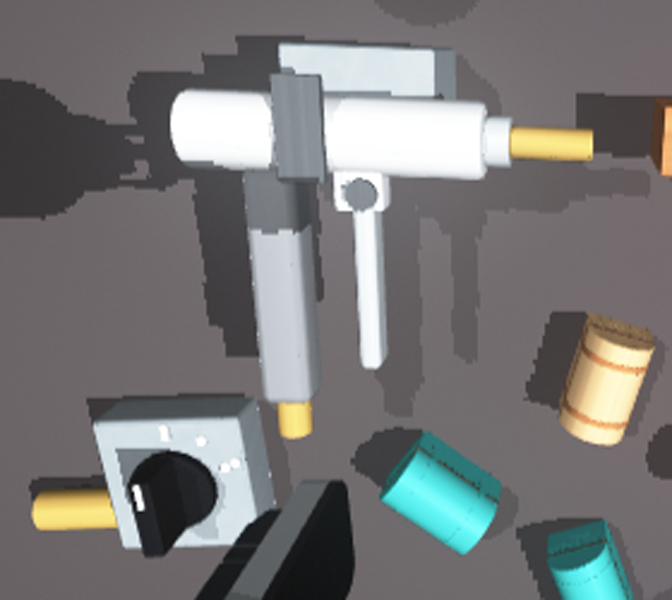

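Request:
send_rows([
  [[-14,-38,5],[0,0,0],85],
  [[-14,-38,5],[0,0,0],85],
  [[-14,-38,5],[0,0,0],85],
  [[-14,-38,5],[0,0,0],85],
  [[-14,-38,5],[0,0,0],85],
  [[-14,-38,5],[0,0,0],85],
  [[-14,-38,30],[0,0,0.157],85],
  [[0,0,30],[0,0,0.157],85],
])

```text
clock: 3.45
position: [497.7, 145.8, 223.3]
ee_rot: [0.989, -0.145, 0.001, -0.002]
contact_force: [0.2, -0.1, -0.3]
gripper_width: 84.7
grasp_force: 0.0
```

```bash
cat >> h.py <<'E'
def chests(c,im,z=22,roi=(350,600,-200,220)):
    out=[]
    for k in hm(im,(5,30,110),(28,200,255),250):
        w=np.array([plane(c,q[0],z)[:2] for q in k],np.float32);(cx,cy),(l,s),an=cv2.minAreaRect(w)
        if l<s:an+=90;l,s=s,l
        if roi[0]<cx<roi[1] and roi[2]<cy<roi[3]:out.append((round(cx,1),round(cy,1),round(l),round(s),round(an%180,1)))
    return out
E
python3 - <<'E'
from h import *
st();c,im=keep("w3")
print(chests(c,im))
c1,i1=load("w1");c2,i2=load("w2")
p=[]
for c,L in((c1,[(340,125,153.3),(450,130,159.3),(540,133,161.7)]),(c2,[(180,127.3,155.3),(260,131,159.2),(330,134,162)])):
    for x,a,b in L:
        A=plane(c,(x,a),60);B=plane(c,(x,b),60);p.append((A+B)[:2]/2);print(A.round(1)[:2],B.round(1)[:2])
p=np.array(p);f=np.polyfit(p[:,1],p[:,0],1);print(f,np.polyval(f,-39.))
E
```

```text
t 3.5 p [497.7 145.8 223.3] yaw -0.292 z [ 0.003  0.003 -1.   ] w 84.7 gf 0.0 F [ 0.2 -0.1 -0.3] j [ 0.6   0.21 -0.26 -0.   -1.09  0.68]
[(434.9, 53.6, 67, 51, 77.4), (496.5, 141.4, 70, 38, 162.6), (448.3, -118.0, 40, 20, 169.1), (509.7, -45.7, 69, 61, 149.7)]
[650.1  89.3] [618.7  87.8]
[643.9 -33.9] [611.1 -38.8]
[ 640.  -135.3] [ 607.7 -142.9]
[645.2 -10.4] [614.   -7.2]
[640.9 -99.7] [609.2 -98.9]
[ 637.4 -178.4] [ 605.7 -179.7]
[4.70134771e-02 6.29925083e+02] 628.0915576626783
```

Request:
send_rows([
  [[0,0,40],[0,0,0],85],
  [[0,0,40],[0,0,0],85],
  [[0,0,40],[0,0,0],85],
  [[0,0,20],[0,0,0],85],
  [[0,0,0],[0,0,0],85],
  [[0,0,0],[0,0,0],85],
])

```text
clock: 4.1
position: [499.8, 141.4, 83.8]
ee_rot: [0.989, -0.145, 0.001, -0.0]
contact_force: [0.5, 0.7, 0.6]
gripper_width: 85.0
grasp_force: 0.0
```

Request:
send_rows([
  [[-2,0,40],[0,0,0.025],85],
  [[0,0,30],[0,0,0],85],
  [[0,0,10],[0,0,0],85],
  [[0,0,0],[0,0,0],85],
  [[0,0,0],[0,0,0],20],
  [[0,0,0],[0,0,0],20],
  [[0,0,0],[0,0,0],20],
  [[0,0,0],[0,0,0],20],
])

```text
clock: 4.9
position: [498.4, 141.9, 4.3]
ee_rot: [0.987, -0.158, 0.001, -0.001]
contact_force: [0.1, 1.9, 6.8]
gripper_width: 37.2
grasp_force: 62.0
```

Request:
send_rows([
  [[0,0,-30],[0,0,0],20],
  [[0,0,-35],[0,0,0],20],
  [[0,0,-35],[0,0,0],20],
  [[38.3,9,0],[0,0,0],20],
  [[38.3,9,0],[0,0,0],20],
  [[38.3,9,0],[0,0,0],20],
  [[38.3,9,0],[0,0,0],20],
  [[0,0,0],[0,0,0.1446],20],
])

```text
clock: 5.7
position: [634.9, 56.6, 102.5]
ee_rot: [0.973, -0.233, 0.001, -0.0]
contact_force: [-1.8, -0.2, -1.6]
gripper_width: 36.9
grasp_force: 61.1
```

Request:
send_rows([
  [[0,0,0],[0,0,0.1446],20],
  [[0,0,0],[0,0,0.1446],20],
  [[0,0,0],[0,0,0.1446],20],
  [[0,0,0],[0,0,0.1446],20],
  [[0,0,0],[0,0,0.1446],20],
  [[0,0,0],[0,0,0.1446],20],
  [[0,0,0],[0,0,0.1446],20],
  [[0,0,0],[0,0,0.1446],20],
])

```text
clock: 6.5
position: [631.2, 59.0, 102.8]
ee_rot: [-0.687, 0.726, 0.0, -0.0]
contact_force: [-0.5, 0.1, -0.2]
gripper_width: 37.0
grasp_force: 61.1
```

Request:
send_rows([
  [[0,0,0],[0,0,0],20],
  [[0,0,0],[0,0,0],20],
])

```text
clock: 6.7
position: [631.3, 59.0, 102.8]
ee_rot: [-0.691, 0.723, 0.0, -0.0]
contact_force: [-0.0, -0.0, -0.6]
gripper_width: 37.2
grasp_force: 40.2
```

Run:
```python
from h import *
st();keep("w4")
```

```text
t 6.7 p [631.3  59.  102.8] yaw -1.617 z [-0.  0. -1.] w 37.2 gf 40.2 F [-0.  -0.  -0.6] j [ 0.35  0.51 -0.13 -0.   -0.93 -0.39]
```

View pics/w4.png

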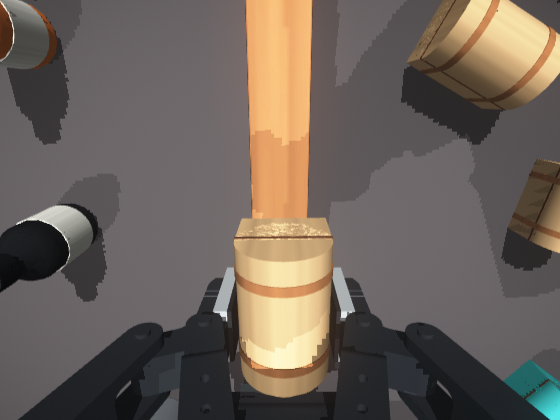

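Request:
send_rows([
  [[0,-1,15],[0,0,0],20],
  [[0,0,15],[0,0,0],20],
  [[0,0,7],[0,0,0],20],
  [[0,0,1],[0,0,0],20],
  [[0,0,0],[0,0,0],20],
  [[0,0,0],[0,0,0],20],
])

```text
clock: 7.35
position: [632.4, 59.0, 64.3]
ee_rot: [-0.69, 0.724, 0.0, -0.0]
contact_force: [0.1, -0.6, -1.1]
gripper_width: 37.1
grasp_force: 67.0
```

Request:
send_rows([
  [[0,0,0],[0,0,0],70],
  [[0,0,0],[0,0,0],70],
  [[0,0,0],[0,0,0],70],
  [[0,0,-20],[0,0,0],70],
  [[0,0,-40],[0,0,0],85],
  [[0,0,-40],[0,0,0],85],
  [[0,0,-40],[0,0,0],85],
  [[0,0,-10],[0,0,0],85],
])

```text
clock: 8.15
position: [635.1, 59.3, 221.0]
ee_rot: [-0.69, 0.724, -0.003, 0.005]
contact_force: [0.0, 0.7, -0.1]
gripper_width: 85.2
grasp_force: 0.0
```

Run:
```python
from h import *
s=st();c,im=keep("w5");print(chests(c,im,22,(350,600,-200,220)))
print(chests(c,im,82,(600,670,-200,220)))
```

```text
t 8.2 p [635.1  59.3 221. ] yaw -1.619 z [ 0.011  0.002 -1.   ] w 85.2 gf 0.0 F [ 0.   0.7 -0.1] j [ 0.35  0.41  0.02  0.   -1.17 -0.4 ]
[(436.3, 59.0, 61, 59, 77.1), (503.8, -43.2, 78, 51, 150.5)]
[(637.6, 170.2, 46, 14, 87.1), (622.0, 9.6, 195, 53, 86.2)]
```

Request:
send_rows([
  [[2.2,39.1,0],[0,0,0.06],85],
  [[4.5,38.8,0],[0,0,0.06],85],
  [[7,38.5,20],[0,0,0.06],85],
  [[9,38,30],[0,0,0],85],
  [[9,38,30],[0,0,0],85],
  [[0,0,40],[0,0,0],85],
  [[0,0,0],[0,0,0],85],
  [[0,0,0],[0,0,0],85],
])

```text
clock: 9.0
position: [437.6, 57.8, 94.8]
ee_rot: [-0.622, 0.783, -0.0, -0.001]
contact_force: [0.0, 0.1, 1.7]
gripper_width: 85.2
grasp_force: 0.0
```

```bash
cat >> h.py <<'E'
def go(x,y,yaw=None):
    s=st();R=Ro.from_quat(s["ee_rot"]).as_matrix();d=R.T@(np.array([x,y,s["position"][2]])-s["position"]);print("tool shift",d.round(1))
    if yaw is not None:print("turn z",round(-(yaw-np.arctan2(R[1,0],R[0,0])),3))
E
python3 - <<'E'
from h import *
go(436,57,-1.798)
E
```

```text
t 9.0 p [437.6  57.8  94.8] yaw -1.799 z [-0.001 -0.001 -1.   ] w 85.2 gf 0.0 F [0.  0.1 1.7] j [ 0.5   0.24 -0.61  0.   -0.72 -0.73]
tool shift [1.1 1.3 0. ]
turn z -0.001
```

Request:
send_rows([
  [[1,1,40],[0,0,0],85],
  [[0,0,40],[0,0,0],85],
  [[0,0,11],[0,0,0],85],
  [[0,0,0],[0,0,0],85],
  [[0,0,0],[0,0,0],20],
  [[0,0,0],[0,0,0],20],
  [[0,0,0],[0,0,0],20],
  [[0,0,0],[0,0,0],20],
])

```text
clock: 9.8
position: [437.0, 57.6, 5.3]
ee_rot: [-0.622, 0.783, -0.0, 0.002]
contact_force: [-0.5, 0.8, 6.5]
gripper_width: 39.3
grasp_force: 61.3
```

Request:
send_rows([
  [[0,0,-30],[0,0,0],20],
  [[0,0,-35],[0,0,0],20],
  [[0,0,-35],[0,0,0],20],
  [[3.7,-40.4,0],[0,0,0],20],
  [[3.7,-40.4,0],[0,0,0],20],
  [[3.7,-40.4,0],[0,0,0],20],
  [[3.7,-40.4,0],[0,0,0],20],
  [[3.7,-40.4,0],[0,0,0],20],
])

```text
clock: 10.6
position: [629.7, -7.5, 104.3]
ee_rot: [-0.622, 0.783, -0.0, 0.0]
contact_force: [-0.3, 1.6, -0.5]
gripper_width: 38.5
grasp_force: 60.8
```

Request:
send_rows([
  [[0,0,0],[0,0,-0.09],20],
  [[0,0,0],[0,0,-0.09],20],
  [[0,0,0],[0,0,0],20],
  [[0,0,0],[0,0,0],20],
])

```text
clock: 11.0
position: [628.2, -6.9, 104.0]
ee_rot: [-0.689, 0.725, 0.0, 0.0]
contact_force: [-0.7, -0.1, -0.2]
gripper_width: 38.9
grasp_force: 60.8
```

Run:
```python
from h import *
go(629.7,-6,-1.618);c,im=keep("w6");print(chests(c,im))
g=im[:,:,1].astype(int);print([(r,[i for i in range(200,360) if abs(g[r,i]-g[r,i-2])>45]) for r in (60,120,170,200)])
```

```text
t 11.0 p [628.2  -6.9 104. ] yaw -1.622 z [ 0.  0. -1.] w 38.9 gf 60.8 F [-0.7 -0.1 -0.2] j [ 0.25  0.5  -0.15 -0.   -0.92 -0.3 ]
tool shift [-0.9 -1.5  0. ]
turn z -0.004
[(500.8, -41.9, 93, 46, 149.9)]
[(60, [247, 248, 309, 310, 311]), (120, [249, 250, 308, 309, 310]), (170, [252, 308]), (200, [307, 308])]
```

Request:
send_rows([
  [[-1,-1.5,15],[0,0,0],20],
  [[0,0,15],[0,0,0],20],
  [[0,0,7],[0,0,0],20],
  [[0,0,1.5],[0,0,0],20],
  [[0,0,0],[0,0,0],20],
  [[0,0,0],[0,0,0],70],
  [[0,0,0],[0,0,0],70],
  [[0,0,0],[0,0,0],70],
])

```text
clock: 11.85
position: [630.1, -5.9, 65.1]
ee_rot: [-0.69, 0.724, -0.0, 0.0]
contact_force: [-0.4, 0.8, 0.2]
gripper_width: 70.3
grasp_force: 0.0
```

Request:
send_rows([
  [[0,0,-20],[0,0,0],70],
  [[0,0,-40],[0,0,0],85],
  [[0,0,-40],[0,0,0],85],
  [[0,0,-40],[0,0,0],85],
  [[0,0,-30],[0,0,0],85],
  [[0,0,0],[0,0,0],85],
])

```text
clock: 12.45
position: [632.7, -5.8, 241.3]
ee_rot: [-0.69, 0.724, -0.004, 0.004]
contact_force: [-0.7, 0.6, 0.6]
gripper_width: 84.6
grasp_force: 0.0
```

Run:
```python
from h import *
c,im=keep("w7");print(chests(c,im))
go(505,-43,-0.532);s=keep("s1","side");print(chests(*s))
```

```text
[(501.9, -45.6, 82, 52, 150.2), (442.7, -128.3, 53, 39, 74.5)]
t 12.5 p [631.1  -5.7 238.1] yaw -1.62 z [ 0.006  0.001 -1.   ] w 84.8 gf 0.0 F [-0.7 -0.4 -0.8] j [ 0.25  0.39  0.03  0.   -1.21 -0.3 ]
tool shift [ 43.4 124.1  -0.8]
turn z -1.088
[(448.1, -124.6, 82, 36, 70.8), (505.7, -45.4, 75, 70, 60.2)]
```

Request:
send_rows([
  [[26,35.6,0],[0,0,0],85],
  [[26,35.6,0],[0,0,0],85],
  [[26,35.6,10],[0,0,0],85],
  [[26,35.6,20],[0,0,0],85],
  [[26,35.6,20],[0,0,0],85],
  [[0,0,40],[0,0,0.115],85],
  [[0,0,50],[0,0,0.115],85],
  [[0,0,0],[0,0,0],85],
])

```text
clock: 13.35
position: [439.3, -127.3, 89.1]
ee_rot: [-0.601, 0.799, 0.005, -0.007]
contact_force: [-0.8, -0.2, -1.2]
gripper_width: 85.2
grasp_force: 0.0
```

Request:
send_rows([
  [[0,0,0],[0,0,0],85],
])

```text
clock: 13.45
position: [445.3, -127.2, 94.7]
ee_rot: [-0.603, 0.798, 0.001, -0.002]
contact_force: [-0.1, 1.4, 0.9]
gripper_width: 85.4
grasp_force: 0.0
```

Run:
```python
from h import *
go(447,-126.5,-1.85)
```

```text
t 13.4 p [ 445.3 -127.2   94.7] yaw -1.847 z [-0.004 -0.001 -1.   ] w 85.4 gf 0.0 F [-0.1  1.4  0.9] j [ 0.07  0.27 -0.56  0.   -0.74 -0.35]
tool shift [-1.2 -1.4 -0. ]
turn z 0.003
```

Request:
send_rows([
  [[0,0,40],[0,0,0],85],
  [[0,0,40],[0,0,0],85],
  [[0,0,11],[0,0,0],85],
  [[0,0,0],[0,0,0],85],
  [[0,0,0],[0,0,0],20],
  [[0,0,0],[0,0,0],20],
  [[0,0,0],[0,0,0],20],
  [[0,0,0],[0,0,0],20],
])

```text
clock: 14.25
position: [446.9, -127.0, 5.9]
ee_rot: [-0.602, 0.798, -0.001, 0.001]
contact_force: [-0.7, 0.8, 7.0]
gripper_width: 34.6
grasp_force: 60.9
```

Request:
send_rows([
  [[0,0,-30],[0,0,0],20],
  [[0,0,-35],[0,0,0],20],
  [[0,0,-35],[0,0,0],20],
  [[-9.5,-43,0],[0,0,0],20],
  [[-9.5,-43,0],[0,0,0],20],
  [[-9.5,-43,0],[0,0,0],20],
  [[-9.5,-43,0],[0,0,0],20],
  [[0,0,0],[0,0,-0.115],20],
])

```text
clock: 15.05
position: [626.6, -138.2, 104.0]
ee_rot: [-0.648, 0.762, -0.002, 0.001]
contact_force: [-1.4, -0.0, -1.1]
gripper_width: 35.2
grasp_force: 60.2
```

Request:
send_rows([
  [[0,0,0],[0,0,-0.115],20],
  [[0,0,0],[0,0,0],20],
  [[0,0,0],[0,0,0],20],
])

```text
clock: 15.35
position: [621.4, -137.9, 104.6]
ee_rot: [-0.689, 0.725, -0.0, 0.0]
contact_force: [0.0, 0.4, -0.6]
gripper_width: 34.9
grasp_force: 60.2
```

Run:
```python
from h import *
go(623.4,-138,-1.618);c,im=keep("w8")
```

```text
t 15.3 p [ 621.4 -137.9  104.6] yaw -1.622 z [ 0.  0. -1.] w 34.9 gf 60.2 F [ 0.   0.4 -0.6] j [ 0.04  0.51 -0.12 -0.   -0.93 -0.09]
tool shift [ 0. -2.  0.]
turn z -0.004
```

Request:
send_rows([
  [[0,-2,15],[0,0,0],20],
  [[0,0,15],[0,0,0],20],
  [[0,0,7],[0,0,0],20],
  [[0,0,1.5],[0,0,0],20],
  [[0,0,0],[0,0,0],20],
  [[0,0,0],[0,0,0],70],
  [[0,0,0],[0,0,0],70],
  [[0,0,0],[0,0,0],70],
])

```text
clock: 16.2
position: [623.7, -138.0, 65.6]
ee_rot: [-0.689, 0.724, -0.0, 0.0]
contact_force: [0.2, 0.0, 0.5]
gripper_width: 69.9
grasp_force: 0.0
```

Request:
send_rows([
  [[0,0,-20],[0,0,0],70],
  [[0,0,-40],[0,0,0],85],
  [[0,0,-40],[0,0,0],85],
  [[-40,0,-20],[0,0,0],85],
  [[-40,0,0],[0,0,0],85],
  [[0,0,0],[0,0,0],85],
  [[0,0,0],[0,0,0],85],
])

```text
clock: 16.9
position: [627.4, -57.2, 185.7]
ee_rot: [-0.69, 0.724, 0.0, -0.0]
contact_force: [-0.6, -0.5, -1.3]
gripper_width: 85.1
grasp_force: 0.0
```

Run:
```python
from h import *
c,im=keep("w9");print(chests(c,im))
go(505,-43,-0.524);s=keep("s2","side");print(chests(*s))
k=[im,cv2.resize(s[1][150:360,130:410],(560,420))]
cv2.imwrite("pics/v9.png",cv2.resize(np.hstack(k),(800,300)))
```

```text
[(501.8, -42.6, 90, 50, 149.2)]
t 16.9 p [627.3 -58.1 185.4] yaw -1.619 z [-0.001 -0.    -1.   ] w 85.2 gf 0.0 F [-0.9 -1.  -0.4] j [ 0.16  0.43 -0.04  0.   -1.1  -0.21]
tool shift [-9.100e+00  1.229e+02  1.000e-01]
turn z -1.095
[(505.9, -45.5, 75, 70, 60.2)]
```

View pics/v9.png

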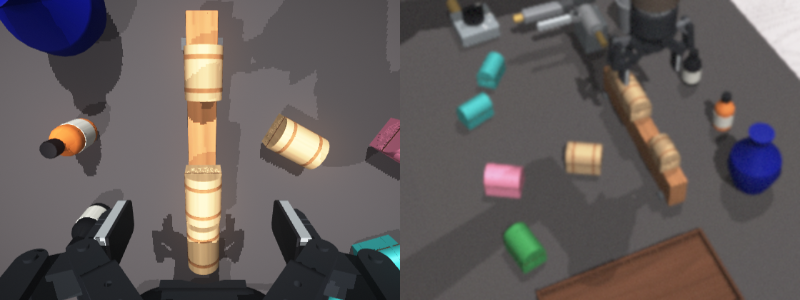

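Request:
send_rows([
  [[-3,40.7,0],[0,0,0],85],
  [[-3,40.7,0],[0,0,0],85],
  [[-3,40.7,0],[0,0,-0.137],85],
  [[0,0,0],[0,0,-0.137],85],
  [[0,0,0],[0,0,-0.137],85],
  [[0,0,0],[0,0,-0.137],85],
  [[0,0,0],[0,0,-0.137],85],
  [[0,0,0],[0,0,-0.137],85],
])

```text
clock: 17.8
position: [505.8, -44.3, 185.5]
ee_rot: [0.922, -0.387, -0.0, 0.0]
contact_force: [0.9, 0.2, 0.6]
gripper_width: 85.2
grasp_force: 0.0
```

Request:
send_rows([
  [[0,0,45],[0,0,-0.137],85],
  [[0,0,45],[0,0,-0.137],85],
  [[0,0,0],[0,0,0],85],
  [[0,0,0],[0,0,0],85],
])

```text
clock: 18.2
position: [506.3, -44.0, 95.9]
ee_rot: [0.965, -0.261, -0.0, 0.001]
contact_force: [0.2, -0.3, -0.2]
gripper_width: 85.0
grasp_force: 0.0
```

Run:
```python
from h import *
go(504.5,-43.5,-0.524)
```

```text
t 18.2 p [506.3 -44.   95.9] yaw -0.527 z [-0.001 -0.001 -1.   ] w 85.0 gf 0.0 F [ 0.2 -0.3 -0.2] j [ 0.23  0.34 -0.46  0.   -0.78  0.81]
tool shift [-1.8  0.4  0. ]
turn z -0.003
```

Request:
send_rows([
  [[-1.5,0,40],[0,0,0],85],
  [[0,0,40],[0,0,0],85],
  [[0,0,11],[0,0,0],85],
  [[0,0,0],[0,0,0],85],
  [[0,0,0],[0,0,0],20],
  [[0,0,0],[0,0,0],20],
  [[0,0,0],[0,0,0],20],
  [[0,0,0],[0,0,0],20],
])

```text
clock: 19.0
position: [506.2, -42.1, 6.8]
ee_rot: [0.966, -0.259, 0.002, -0.001]
contact_force: [-0.8, 0.8, 7.5]
gripper_width: 42.8
grasp_force: 62.9
```

Request:
send_rows([
  [[0,0,-35],[0,0,0],20],
  [[0,0,-45],[0,0,0],20],
  [[0,0,-45],[0,0,0],20],
  [[40,-11,0],[0,0,0],20],
  [[40,-11,0],[0,0,0],20],
  [[40,-11,0],[0,0,0],20],
  [[0,0,0],[0,0,0.137],20],
  [[0,0,0],[0,0,0.137],20],
])

```text
clock: 19.8
position: [625.7, -74.2, 129.3]
ee_rot: [0.92, -0.392, -0.0, 0.0]
contact_force: [-0.7, 0.1, -1.7]
gripper_width: 43.1
grasp_force: 61.7
```

Request:
send_rows([
  [[0,0,0],[0,0,0.137],20],
  [[0,0,0],[0,0,0.137],20],
  [[0,0,0],[0,0,0.137],20],
  [[0,0,0],[0,0,0.137],20],
  [[0,0,0],[0,0,0.137],20],
  [[0,0,0],[0,0,0.137],20],
  [[0,0,0],[0,0,0],20],
  [[0,0,0],[0,0,0],20],
])

```text
clock: 20.6
position: [625.0, -73.8, 130.1]
ee_rot: [-0.691, 0.723, -0.0, 0.0]
contact_force: [0.8, 0.2, -0.9]
gripper_width: 42.7
grasp_force: 61.6
```

Run:
```python
from h import *
go(626.5,-73,-1.618);c,im=keep("w10");sc=keep("sc10","scene")
cv2.imwrite("pics/v10.png",np.hstack([cv2.resize(im,(400,300)),cv2.resize(sc[1][170:270,180:330],(400,300))]))
```

```text
t 20.6 p [625.  -73.8 130.1] yaw -1.617 z [ 0.  0. -1.] w 42.7 gf 61.6 F [ 0.8  0.2 -0.9] j [ 0.14  0.48 -0.12 -0.   -0.98 -0.19]
tool shift [-0.9 -1.5  0. ]
turn z 0.001
```

View pics/v10.png

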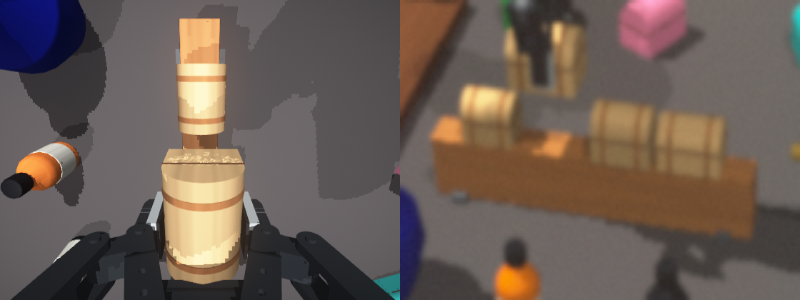

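Run:
```python
from h import *
for n in("w9","w10"):
    c,im=load(n);print(n,[(r,int(im[r,272:296,1].mean()),int(im[r,272:296,0].mean())) for r in range(130 if n=="w9" else 180,252,2)])
c9,i9=load("w9");c10,i10=load("w10")
for r in(138,140,142,144):print("D",r,plane(c9,(284,r),102).round(1))
for r in(228,230,232,234):print("B",r,plane(c9,(284,r),60).round(1))
for r in(206,208,210,212):print("C",r,plane(c10,(284,r),123.5).round(1))
```

```text
w9 [(130, 198, 141), (132, 228, 174), (134, 228, 174), (136, 228, 174), (138, 228, 174), (140, 231, 179), (142, 158, 110), (144, 92, 60), (146, 94, 62), (148, 94, 61), (150, 93, 61), (152, 99, 64), (154, 108, 70), (156, 108, 70), (158, 108, 70), (160, 108, 69), (162, 107, 69), (164, 107, 69), (166, 107, 69), (168, 107, 69), (170, 116, 75), (172, 161, 105), (174, 181, 117), (176, 195, 126), (178, 194, 126), (180, 194, 126), (182, 194, 126), (184, 194, 126), (186, 193, 126), (188, 193, 126), (190, 193, 126), (192, 193, 125), (194, 193, 125), (196, 193, 125), (198, 192, 124), (200, 192, 124), (202, 192, 125), (204, 191, 124), (206, 193, 126), (208, 193, 126), (210, 193, 125), (212, 191, 124), (214, 177, 114), (216, 169, 108), (218, 167, 107), (220, 163, 105), (222, 163, 104), (224, 163, 105), (226, 163, 104), (228, 163, 105), (230, 165, 109), (232, 174, 125), (234, 183, 132), (236, 195, 143), (238, 194, 142), (240, 197, 144), (242, 121, 85), (244, 174, 125), (246, 174, 126), (248, 174, 126), (250, 174, 126)]
w10 [(180, 226, 170), (182, 226, 170), (184, 225, 170), (186, 226, 170), (188, 
[... 152 characters left out ...]
120, 82), (210, 167, 120), (212, 171, 123), (214, 175, 126), (216, 180, 131), (218, 181, 131), (220, 181, 131), (222, 188, 137), (224, 192, 140), (226, 195, 142), (228, 67, 48), (230, 167, 120), (232, 170, 122), (234, 170, 123), (236, 170, 122), (238, 170, 123), (240, 170, 123), (242, 170, 123), (244, 170, 123), (246, 170, 123), (248, 170, 123), (250, 170, 123)]
D 138 [ 623.6 -114.3  102. ]
D 140 [ 623.6 -113.   102. ]
D 142 [ 623.7 -111.7  102. ]
D 144 [ 623.8 -110.4  102. ]
B 228 [627.2 -35.3  60. ]
B 230 [627.3 -33.5  60. ]
B 232 [627.3 -31.7  60. ]
B 234 [627.4 -29.9  60. ]
C 206 [ 622.4 -109.   123.5]
C 208 [ 622.4 -108.   123.5]
C 210 [ 622.4 -107.   123.5]
C 212 [ 622.5 -106.1  123.5]
```

Request:
send_rows([
  [[-4.5,-1.5,0],[0,0,0],20],
  [[0,0,20],[0,0,0],20],
  [[0,0,20],[0,0,0],20],
  [[0,0,15],[0,0,0],20],
  [[0,0,7],[0,0,0],20],
  [[0,0,1],[0,0,0],20],
  [[0,0,0],[0,0,0],20],
  [[0,0,0],[0,0,0],20],
])

```text
clock: 21.5
position: [627.2, -69.3, 67.1]
ee_rot: [-0.69, 0.724, -0.0, 0.0]
contact_force: [-0.6, -0.8, 0.0]
gripper_width: 42.9
grasp_force: 61.7
```

Request:
send_rows([
  [[0,0,0],[0,0,0],70],
  [[0,0,0],[0,0,0],70],
  [[0,0,0],[0,0,0],70],
  [[0,0,-20],[0,0,0],70],
  [[0,0,-40],[0,0,0],85],
  [[0,0,-40],[0,0,0],85],
  [[0,0,-30],[0,0,0],85],
  [[0,0,-30],[0,0,0],85],
])

```text
clock: 22.3
position: [626.8, -69.4, 228.7]
ee_rot: [-0.69, 0.724, -0.0, 0.001]
contact_force: [0.4, 0.8, -0.5]
gripper_width: 85.1
grasp_force: 0.0
```

Request:
send_rows([
  [[-40,19.6,0],[0,0,0],85],
  [[-40,19.6,0],[0,0,0],85],
  [[-40,19.6,0],[0,0,0],85],
  [[-40,19.6,0],[0,0,0],85],
  [[-40,19.6,0],[0,0,0],85],
  [[-40,19.6,0],[0,0,0],85],
  [[-40,19.6,0],[0,0,0],85],
  [[-40,19.6,0],[0,0,0],85],
])

```text
clock: 23.1
position: [485.0, 259.4, 227.2]
ee_rot: [-0.69, 0.724, -0.0, 0.0]
contact_force: [0.9, 1.1, 0.9]
gripper_width: 85.3
grasp_force: 0.0
```

Request:
send_rows([
  [[-40,19.6,0],[0,0,0],85],
  [[-40,19.6,0],[0,0,0],85],
  [[0,0,0],[0,0,-0.143],85],
  [[0,0,0],[0,0,-0.143],85],
  [[0,0,0],[0,0,-0.143],85],
  [[0,0,0],[0,0,-0.143],85],
  [[0,0,0],[0,0,-0.143],85],
  [[0,0,0],[0,0,-0.143],85],
])

```text
clock: 23.9
position: [450.7, 339.7, 226.9]
ee_rot: [0.929, -0.369, 0.0, -0.0]
contact_force: [-0.3, -0.1, 0.2]
gripper_width: 85.0
grasp_force: 0.0
```

Request:
send_rows([
  [[0,0,0],[0,0,-0.143],85],
  [[0,0,0],[0,0,-0.143],85],
  [[0,0,0],[0,0,-0.143],85],
  [[0,0,0],[0,0,-0.143],85],
  [[0,0,0],[0,0,-0.143],85],
  [[0,0,0],[0,0,0],85],
  [[0,0,0],[0,0,0],85],
])

```text
clock: 24.6
position: [450.7, 339.7, 226.9]
ee_rot: [1.0, -0.025, 0.0, -0.0]
contact_force: [0.5, 0.2, 0.1]
gripper_width: 84.8
grasp_force: 0.0
```

Run:
```python
from h import *
st();c,im=keep("w11")
```

```text
t 24.6 p [450.7 339.7 226.9] yaw -0.05 z [ 0.  0. -1.] w 84.8 gf 0.0 F [0.5 0.2 0.1] j [ 0.93  0.29 -0.15 -0.   -1.13  0.59]
```

View pics/w11.png

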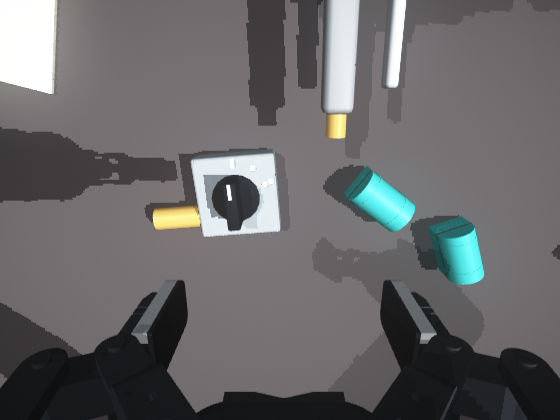

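Run:
```python
from h import *
c,im=load("w11");c1,_=load("w1")
h=cv2.cvtColor(im,cv2.COLOR_BGR2HSV);x0,y0=185,145
m=(im.min(2)>225).astype(np.uint8)[y0:245,x0:290]
n,l,s,cc=cv2.connectedComponentsWithStats(m)
for i in range(1,n):
    if s[i,4]>=4:
        uv=cc[i]+[x0,y0];print("white",uv.round(1),s[i].tolist(),plane(c,uv,32).round(1),plane(c,uv,69).round(1))
d=(im.max(2)<60).astype(np.uint8)[y0:245,x0:290]
k=max(cv2.findContours(d,0,1)[0],key=cv2.contourArea)+[x0,y0];print("dark",cv2.boundingRect(k))
(u,v),r=cv2.minEnclosingCircle(k);print(u,v,r,plane(c,(u,v),40))
for uv in[(192,158),(273,151),(280,231),(204,236)]:print("housing",plane(c,uv,32).round(1))
for uv in[(226,183),(235,229)]:print("bar",plane(c,uv,69).round(1))
cv2.imwrite("pics/dial.png",cv2.resize(im[140:245,180:295],None,fx=5,fy=5,interpolation=cv2.INTER_CUBIC))
# gun: grip/trigger edges in w11 row profiles
for r in(20,40,60,80,100):print(r,im[r,310:420:1,1].tolist() if r in(60,) else "")
```

```text
white [239.8 191.3] [8, 11, 87, 80, 3165] [443.6 384.9  32. ] [453.3 379.5  69. ]
white [228.6 192.4] [42, 40, 5, 16, 50] [442.9 396.4  32. ] [452.8 389.7  69. ]
dark (212, 175, 41, 55)
234.5265350341797 202.26123046875 27.304035186767578 [434.55051414 390.07700149  40.        ]
housing [479.7 428.9  32. ]
housing [482.6 348.7  32. ]
housing [398.1 346.3  32. ]
housing [396.4 427.4  32. ]
bar [461.6 391.2  69. ]
bar [417.  387.4  69. ]
20 
40 
60 [66, 66, 67, 66, 67, 67, 67, 114, 116, 115, 115, 115, 80, 72, 82, 105, 129, 149, 169, 186, 203, 220, 224, 226, 226, 228, 229, 230, 231, 232, 232, 234, 235, 235, 237, 237, 237, 237, 237, 236, 237, 235, 232, 226, 215, 200, 120, 101, 100, 101, 100, 100, 100, 101, 101, 101, 100, 101, 100, 100, 100, 100, 100, 117, 118, 118, 118, 118, 118, 118, 118, 118, 118, 92, 95, 97, 101, 108, 152, 194, 225, 241, 250, 252, 254, 254, 255, 255, 255, 252, 214, 104, 98, 99, 99, 99, 116, 115, 117, 116, 115, 115, 116, 115, 115, 115, 115, 115, 115, 114]
80 
100
```

View pics/dial.png

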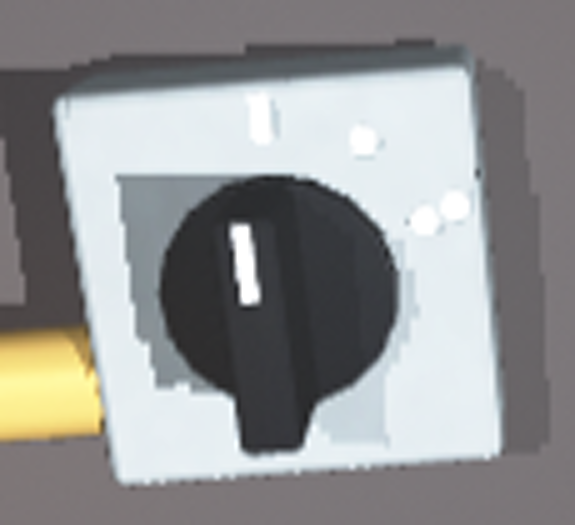

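Request:
send_rows([
  [[-7,-24,10],[0,0,0],60],
  [[-7,-23.7,10],[0,0,-0.08],60],
  [[0,0,45],[0,0,0],50],
  [[0,0,45],[0,0,0],50],
  [[0,0,25],[0,0,0],50],
  [[0,0,0],[0,0,0],50],
  [[0,0,0],[0,0,0],50],
])

```text
clock: 25.35
position: [439.5, 388.5, 92.4]
ee_rot: [1.0, 0.016, 0.0, -0.0]
contact_force: [0.6, 0.2, 1.2]
gripper_width: 50.3
grasp_force: 0.0
```

Run:
```python
from h import *
go(439.2,388,0.03)
c,im=load("w11")
q=lambda u,v:(180+u/5,140+v/5)
a=np.array([439.2,388])
for n,uv in(("dash",(261,118)),("dot",(363,140)),("2d",(440,213))):
    d=plane(c,q(*uv),32)[:2]-a;print(n,np.linalg.norm(d).round(1),np.arctan2(d[1],d[0]).round(3))
for uv in((240,226),(250,302)):print("ptr",plane(c,q(*uv),69).round(1))
```

```text
t 25.4 p [439.5 388.5  92.4] yaw 0.033 z [ 0.001  0.    -1.   ] w 50.3 gf 0.0 F [0.6 0.2 1.2] j [ 1.    0.45 -0.27  0.   -0.85  0.6 ]
tool shift [-0.3  0.5 -0. ]
turn z 0.003
dash 33.1 0.057
dot 32.9 -0.578
2d 34.5 -1.216
ptr [459.5 389.6  69. ]
ptr [445.2 389.3  69. ]
```

Request:
send_rows([
  [[0,0,25],[0,0,0],45],
  [[0,0,20],[0,0,0],40],
  [[0,0,0],[0,0,0],30],
  [[0,0,0],[0,0,0],5],
  [[0,0,0],[0,0,0],5],
  [[0,0,0],[0,0,0],5],
])

```text
clock: 25.95
position: [440.1, 389.0, 49.2]
ee_rot: [1.0, 0.017, 0.001, -0.001]
contact_force: [-0.4, -1.9, 6.0]
gripper_width: 10.7
grasp_force: 60.6
```

Request:
send_rows([
  [[0,0,0],[0,0,0.135],5],
  [[0,0,0],[0,0,0.135],5],
  [[0,0,0],[0,0,0.135],5],
  [[0,0,0],[0,0,0.135],5],
  [[0,0,0],[0,0,0.135],5],
  [[0,0,0],[0,0,0.135],5],
  [[0,0,0],[0,0,0.135],5],
  [[0,0,0],[0,0,0.135],5],
])

```text
clock: 26.75
position: [439.7, 388.1, 49.2]
ee_rot: [0.865, -0.502, 0.001, -0.001]
contact_force: [-1.7, -3.7, 7.9]
gripper_width: 10.8
grasp_force: 60.9
```

Request:
send_rows([
  [[0,0,0],[0,0,0.135],5],
  [[0,0,0],[0,0,0],5],
  [[0,0,0],[0,0,0],5],
  [[0,0,0],[0,0,0],45],
  [[0,0,0],[0,0,0],50],
  [[0,0,-10],[0,0,0],50],
  [[0,0,-40],[0,0,0],85],
  [[0,0,-40],[0,0,0],85],
])

```text
clock: 27.55
position: [438.7, 387.7, 137.5]
ee_rot: [0.83, -0.557, 0.0, 0.001]
contact_force: [0.8, 0.1, 0.7]
gripper_width: 77.0
grasp_force: 0.0
```

Run:
```python
from h import *
c,im=load("w11")
for r in(20,60,100):
    print(r,"grip edges",[plane(c,(u,r),97).round(1)[:2].tolist() for u in(331-(60-r)*-0.0,355.5)])
    g=im[r,:,1].astype(int);print([ (i,g[i]) for i in range(318,412) if abs(g[i]-g[i-1])>12])
for n,uv in(("grip end",(337,112)),("trig end",(391,87)),("trigR60",(399.5,60)),("trigL60",(389,60)),("trigR20",(404,20))):print(n,plane(c,uv,97 if n[0]=="g" else 94).round(1)[:2])
print([(r,int(im[r,338,1])) for r in range(98,142,2)]);print([(r,int(im[r,392,1])) for r in range(76,100,2)])
c1,i1=load("w1");print("w1 gripend",[(r,int(i1[r,162,1])) for r in range(232,266,2)],"trig",[(r,int(i1[r,195,1])) for r in range(222,240,2)])
```

```text
20 grip edges [[582.0, 299.9], [581.1, 282.7]]
[(318, np.int64(110)), (322, np.int64(95)), (323, np.int64(71)), (326, np.int64(94)), (327, np.int64(117)), (328, np.int64(137)), (329, np.int64(158)), (330, np.int64(178)), (331, np.int64(195)), (332, np.int64(209)), (333, np.int64(222)), (358, np.int64(137)), (359, np.int64(99)), (391, np.int64(133)), (392, np.int64(173)), (393, np.int64(209)), (394, np.int64(234)), (395, np.int64(247)), (404, np.int64(160)), (405, np.int64(98))]
60 grip edges [[556.1, 300.0], [555.2, 282.2]]
[(322, np.int64(80)), (325, np.int64(105)), (326, np.int64(129)), (327, np.int64(149)), (328, np.int64(169)), (329, np.int64(186)), (330, np.int64(203)), (331, np.int64(220)), (355, np.int64(200)), (356, np.int64(120)), (357, np.int64(101)), (373, np.int64(117)), (383, np.int64(92)), (388, np.int64(152)), (389, np.int64(194)), (390, np.int64(225)), (391, np.int64(241)), (400, np.int64(214)), (401, np.int64(104)), (406, np.int64(116))]
100 grip edges [[528.4, 300.2], [527.4, 281.7]]
[(321, np.int64(70)), (323, np.int64(90)), (324, np.int64(113)), (325, np.int64(137
[... 312 characters left out ...]
), (102, 233), (104, 233), (106, 232), (108, 229), (110, 205), (112, 157), (114, 192), (116, 246), (118, 248), (120, 248), (122, 249), (124, 250), (126, 250), (128, 251), (130, 252), (132, 252), (134, 253), (136, 253), (138, 195), (140, 117)]
[(76, 253), (78, 253), (80, 253), (82, 254), (84, 252), (86, 226), (88, 100), (90, 99), (92, 99), (94, 98), (96, 99), (98, 98)]
w1 gripend [(232, 208), (234, 208), (236, 208), (238, 209), (240, 208), (242, 209), (244, 208), (246, 191), (248, 206), (250, 236), (252, 235), (254, 234), (256, 234), (258, 233), (260, 233), (262, 187), (264, 107)] trig [(222, 251), (224, 251), (226, 251), (228, 251), (230, 251), (232, 244), (234, 110), (236, 109), (238, 108)]
```

Request:
send_rows([
  [[0,0,-40],[0,0,-0.142],85],
  [[0,0,-30],[0,0,-0.142],85],
  [[0,0,0],[0,0,-0.142],85],
  [[0,0,0],[0,0,-0.142],85],
  [[0,0,0],[0,0,-0.142],85],
  [[0,0,0],[0,0,-0.142],85],
  [[0,0,0],[0,0,-0.142],85],
  [[0,0,0],[0,0,-0.142],85],
])

```text
clock: 28.35
position: [439.0, 388.2, 207.5]
ee_rot: [1.0, -0.02, 0.0, -0.0]
contact_force: [-0.6, 0.2, -1.1]
gripper_width: 85.2
grasp_force: 0.0
```

Request:
send_rows([
  [[34,25.7,0],[0,0,0],85],
  [[34,25.7,0],[0,0,0],85],
  [[34,25.7,0],[0,0,0],85],
  [[34,25.7,0],[0,0,0],85],
  [[0,0,0],[0,0,0],85],
  [[0,0,0],[0,0,0],85],
])

```text
clock: 28.95
position: [570.6, 278.4, 206.8]
ee_rot: [1.0, -0.024, -0.0, -0.0]
contact_force: [-0.7, 0.9, 0.9]
gripper_width: 85.0
grasp_force: 0.0
```

Run:
```python
from h import *
go(571,280,-0.047);c,im=keep("w12");s=keep("s12","side");sc=keep("sc12","scene")
cv2.imwrite("pics/v12.png",np.hstack([cv2.resize(im,(400,300)),cv2.resize(s[1][130:300,150:377],(400,300))]))
```

```text
t 28.9 p [570.6 278.4 206.8] yaw -0.048 z [-0.  0. -1.] w 85.0 gf 0.0 F [-0.7  0.9  0.9] j [ 0.71  0.42 -0.   -0.   -1.15  0.81]
tool shift [ 0.4 -1.6  0. ]
turn z -0.001
```

View pics/v12.png

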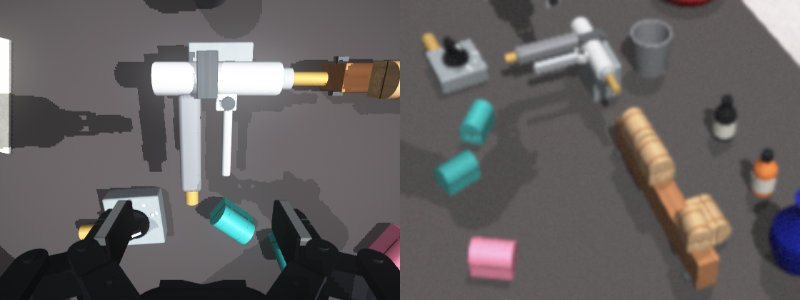

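Request:
send_rows([
  [[4,43,-12],[0,0,0],85],
  [[4,43,-12],[0,0,0],85],
  [[4,43,-12],[0,0,0],85],
  [[4,43,0],[0,0,0],85],
  [[4,43,0],[0,0,0],85],
  [[4,43,0],[0,0,0],85],
  [[4,43,0],[0,0,0],85],
  [[4,43,0],[0,0,0],85],
])

```text
clock: 29.9
position: [585.9, -66.2, 243.4]
ee_rot: [1.0, -0.022, 0.0, -0.0]
contact_force: [0.7, 0.3, -1.1]
gripper_width: 84.7
grasp_force: 0.0
```

Request:
send_rows([
  [[0,0,0],[0,0,0],85],
  [[0,0,0],[0,0,0],85],
])

```text
clock: 30.1
position: [586.0, -65.8, 243.0]
ee_rot: [1.0, -0.023, 0.0, -0.0]
contact_force: [-0.4, 0.9, -0.2]
gripper_width: 85.1
grasp_force: 0.0
```

Run:
```python
from h import *
st();c,im=keep("w13")
_,s=load("s12");_,sc=load("sc12")
h=lambda a:cv2.resize(a,(400,300),interpolation=cv2.INTER_CUBIC)
cv2.imwrite("pics/v13.png",np.vstack([np.hstack([h(im[60:300,120:440]),h(im[90:210,200:360])]),np.hstack([h(s[190:300,265:412]),h(sc[180:255,190:290])])]))
```

```text
t 30.1 p [586.  -65.8 243. ] yaw -0.046 z [ 0.  0. -1.] w 85.1 gf 0.0 F [-0.4  0.9 -0.2] j [ 0.16  0.32 -0.06 -0.   -1.19  1.36]
```

View pics/v13.png

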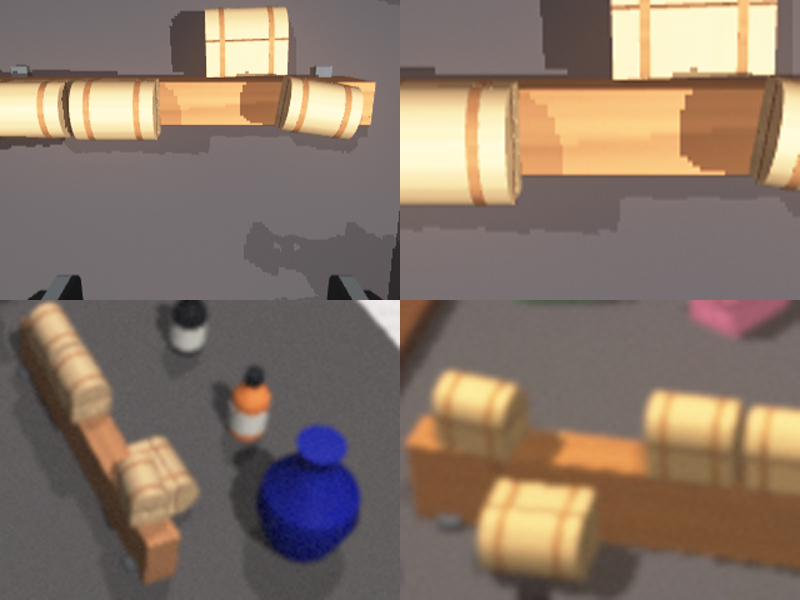

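Run:
```python
from h import *
c,im=load("w13");sc,isc=load("sc12")
q=lambda u,v:(120+u/1.25,60+v/1.25)
for n,uv,z in(("C far left",(205,8),30),("C far right",(287,8),30),("near left",(205,77),44),("near right",(290,74),44),("left base?",(205,40),22),("right",(289,40),22),("line l",(206,40),44),("line r",(289,38),44)):print(n,plane(c,q(*uv),z).round(1))
q2=lambda u,v:(200+u/2.5,90+v/2.5)
print("zoom",[plane(c,q2(*p),44).round(1)[:2].tolist() for p in((613,78),(778,78))])
print("D corners z95",[plane(c,q(*p),90).round(1)[:2].tolist() for p in((285,78),(364,92),(352,138),(278,128))])
print("B/A end",plane(c,q(158,105),80).round(1))
# vase, bottle in scene
print("vase",plane(sc,(168,268),5).round(0))
q3=lambda u,v:(190+u/4,180+v/4)
print("scene C base",[plane(sc,q3(*((u-400),v-300)),0).round(1)[:2].tolist() for u,v in((482,572),(590,578))],"top",[plane(sc,q3(u-400,v-300),44).round(1)[:2].tolist() for u,v in((500,478),(597,487))])
```

```text
C far left [695.2 -71.   30. ]
C far right [ 692.3 -133.6   30. ]
near left [645.  -68.7  44. ]
near right [ 644.3 -134.2   44. ]
left base? [672.2 -69.9  22. ]
right [ 669.1 -137.1   22. ]
line l [671.9 -70.6  44. ]
line r [ 670.5 -133.    44. ]
zoom [[638.3, -224.0], [635.3, -287.6]]
D corners z95 [[645.0, -122.2], [633.4, -175.7], [602.2, -169.6], [611.6, -117.8]]
B/A end [629.9 -34.8  80. ]
vase [ 778. -209.    5.]
scene C base [[685.6, -132.6], [680.6, -64.0]] top [[645.0, -128.5], [644.5, -65.6]]
```

View v13 shows that one blank (C) was knocked off to the bar's +x side. It lies at about (670,-101), close to the bar. D is slightly turned but still on the bar. I'll pick C up with the tool tilted and regrasp it in the clear area.

Request:
send_rows([
  [[29.2,10.6,0],[0,0,0],85],
  [[29.2,10.6,0],[0,0,0],85],
  [[29.2,10.6,0],[0,0,0],85],
  [[0,0,45],[0,0,0],85],
  [[0,0,45],[0,0,0],85],
  [[0,0,0],[0,-0.13,0],85],
  [[0,0,0],[0,-0.13,0],85],
  [[0,0,0],[0,0,0],85],
])

```text
clock: 30.95
position: [673.7, -99.4, 148.8]
ee_rot: [0.991, -0.021, -0.133, -0.003]
contact_force: [0.1, -0.9, -1.2]
gripper_width: 85.0
grasp_force: 0.0
```

Request:
send_rows([
  [[0,0,0],[0,0,0],85],
])

```text
clock: 31.05
position: [673.0, -99.8, 151.7]
ee_rot: [0.991, -0.022, -0.13, -0.003]
contact_force: [-0.9, -0.3, 0.4]
gripper_width: 84.9
grasp_force: 0.0
```

Run:
```python
from h import *
go(672,-101.5,-0.04)
s=monitor.read_state();R=Ro.from_quat(s["ee_rot"]).as_matrix();print((R.T@(np.array([672,-101.5,9])-s["position"])).round(1))
```

```text
t 31.1 p [673.  -99.8 151.7] yaw -0.043 z [-0.257  0.011 -0.966] w 84.9 gf 0.0 F [-0.9 -0.3  0.4] j [ 0.08  0.67  0.28 -0.03 -1.44  1.46]
tool shift [-0.9  1.7  0.2]
turn z -0.003
[ 35.8   1.7 138.1]
```

Request:
send_rows([
  [[9,0.4,34.5],[0,0,0],85],
  [[9,0.4,34.5],[0,0,0],85],
  [[9,0.4,34.5],[0,0,0],85],
  [[4.5,0.2,17],[0,0,0],85],
  [[0,0,0],[0,0,0],85],
])

```text
clock: 31.55
position: [669.6, -102.0, 26.5]
ee_rot: [0.991, -0.022, -0.132, -0.003]
contact_force: [0.9, 0.3, -0.1]
gripper_width: 85.1
grasp_force: 0.0
```

Request:
send_rows([
  [[4.3,0.3,17],[0,0,0],85],
  [[0,0,0],[0,0,0],85],
  [[0,0,0],[0,0,0],40],
  [[0,0,0],[0,0,0],40],
  [[0,0,0],[0,0,0],40],
  [[0,0,0],[0,0,0],40],
])

```text
clock: 32.15
position: [672.8, -103.4, 12.3]
ee_rot: [0.992, -0.023, -0.128, -0.003]
contact_force: [0.8, 0.5, 4.7]
gripper_width: 61.1
grasp_force: 66.7
```

Request:
send_rows([
  [[-1.3,0,-35.9],[0,0,0],40],
  [[-10.3,0,-38.6],[0,0,0],40],
  [[-10.3,0,-38.6],[0,0,0],40],
  [[-10.3,0,-38.6],[0,0,0],40],
  [[0,0,0],[0,0.13,0],40],
  [[0,0,0],[0,0.13,0],40],
  [[0,0,0],[0,0,0],40],
  [[0,0,0],[0,0,0],40],
])

```text
clock: 32.95
position: [678.5, -103.9, 166.1]
ee_rot: [1.0, -0.023, -0.0, 0.0]
contact_force: [0.2, -0.4, -0.2]
gripper_width: 60.9
grasp_force: 66.5
```

Run:
```python
from h import *
go(505,-50)
s=keep("s14","side")
```

```text
t 33.0 p [ 678.5 -103.9  166.1] yaw -0.046 z [-0.001  0.    -1.   ] w 60.9 gf 66.5 F [ 0.2 -0.4 -0.2] j [ 0.08  0.53  0.09 -0.   -1.12  1.44]
tool shift [-175.8  -45.9    0.2]
```

Request:
send_rows([
  [[-44,-11.5,0],[0,0,0],40],
  [[-44,-11.5,0],[0,0,0],40],
  [[-44,-11.5,0],[0,0,0],40],
  [[-44,-11.5,0],[0,0,0],40],
  [[0,0,0],[0,-0.13,0],40],
  [[0,0,0],[0,-0.13,0],40],
  [[9.8,0,36.9],[0,0,0],40],
  [[9.8,0,36.9],[0,0,0],40],
])

```text
clock: 33.8
position: [508.9, -49.3, 88.4]
ee_rot: [0.992, -0.023, -0.128, -0.003]
contact_force: [0.0, 0.3, -0.6]
gripper_width: 60.8
grasp_force: 66.6
```

Request:
send_rows([
  [[9.8,0,36.9],[0,0,0],40],
  [[4.9,0,18.5],[0,0,0],40],
  [[2.5,0,9],[0,0,0],40],
  [[0,0,0],[0,0,0],40],
  [[0,0,0],[0,0,0],40],
])

```text
clock: 34.3
position: [507.2, -49.7, 23.2]
ee_rot: [0.991, -0.023, -0.129, -0.003]
contact_force: [0.8, 0.2, 0.0]
gripper_width: 60.9
grasp_force: 66.6
```

Request:
send_rows([
  [[2.6,0,9.9],[0,0,0],40],
  [[0,0,0],[0,0,0],40],
  [[0,0,0],[0,0,0],70],
  [[0,0,0],[0,0,0],85],
  [[0,0,0],[0,0,0],85],
  [[-10.3,0,-38.6],[0,0,0],85],
  [[-10.3,0,-38.6],[0,0,0],85],
  [[-10.3,0,-38.6],[0,0,0],85],
])

```text
clock: 35.1
position: [505.2, -49.9, 133.6]
ee_rot: [0.991, -0.023, -0.13, -0.003]
contact_force: [2.2, 0.9, -0.0]
gripper_width: 84.9
grasp_force: 0.0
```

Request:
send_rows([
  [[-10.3,0,-38.6],[0,0.13,0],85],
  [[-10,0,-30],[0,0.13,0],85],
  [[0,0,0],[0,0,0.15],85],
  [[0,0,0],[0,0,0.15],85],
  [[0,0,0],[0,0,0.15],85],
  [[0,0,0],[0,0,0.15],85],
  [[0,0,0],[0,0,0.15],85],
  [[0,0,0],[0,0,0.15],85],
])

```text
clock: 35.9
position: [499.2, -49.5, 203.4]
ee_rot: [0.889, -0.458, 0.0, -0.0]
contact_force: [0.3, -0.6, -0.3]
gripper_width: 85.2
grasp_force: 0.0
```

Request:
send_rows([
  [[0,0,0],[0,0,0.15],85],
  [[0,0,0],[0,0,0.15],85],
  [[0,0,0],[0,0,0.15],85],
  [[0,0,0],[0,0,0.15],85],
  [[0,0,0],[0,0,0.075],85],
  [[0,0,0],[0,0,0],85],
  [[0,0,0],[0,0,0],85],
])

```text
clock: 36.6
position: [499.4, -49.5, 203.3]
ee_rot: [-0.69, 0.724, -0.0, 0.0]
contact_force: [-0.3, 0.1, -0.7]
gripper_width: 85.1
grasp_force: 0.0
```

Run:
```python
from h import *
st();c,im=keep("w15");s=keep("s15","side");sc=keep("sc15","scene")
for n,(c_,i_) in(("w",(c,im)),("side",s)):
    print(n,chests(c_,i_,22))
for k in hm(im,(5,30,110),(28,200,255),250):
    print(cv2.boundingRect(k),cv2.contourArea(k))
    if cv2.boundingRect(k)[2]<140:
        for q in cv2.approxPolyDP(k,4,True)[:,0]:print("  ",q.tolist(),plane(c,q,44).round(1)[:2].tolist(),plane(c,q,0).round(1)[:2].tolist())
```

```text
t 36.6 p [499.4 -49.5 203.3] yaw -1.619 z [ 0.  0. -1.] w 85.1 gf 0.0 F [-0.3  0.1 -0.7] j [ 0.23  0.2  -0.33 -0.   -1.04 -0.27]
w [(493.1, -50.1, 92, 72, 85.5)]
side [(505.7, -48.5, 102, 55, 82.5)]
(252, 137, 74, 94) 5421.0
   [275, 139] [503.5, -97.5] [504.8, -92.5]
   [252, 154] [524.5, -85.5] [528.8, -78.8]
   [254, 219] [527.3, -24.9] [532.0, -9.3]
   [268, 225] [514.6, -18.3] [517.5, -1.7]
   [301, 225] [483.6, -16.8] [481.9, 0.0]
   [302, 230] [482.8, -11.7] [481.0, 5.9]
   [315, 220] [470.3, -21.1] [466.7, -5.0]
   [314, 211] [471.1, -30.1] [467.6, -15.2]
   [320, 212] [465.5, -28.8] [461.3, -13.8]
   [325, 199] [460.7, -41.2] [455.8, -28.0]
   [320, 152] [464.7, -84.4] [460.4, -77.5]
   [293, 137] [487.9, -98.5] [486.9, -93.6]
(73, 17, 90, 315) 13073.5
   [87, 17] [644.5, -197.9] [666.3, -207.5]
   [91, 45] [645.9, -178.2] [667.9, -184.9]
   [73, 98] [670.1, -139.3] [695.6, -140.3]
   [104, 120] [648.1, -120.4] [670.4, -118.7]
   [119, 220] [653.6, -30.0] [676.8, -15.2]
   [99, 238] [676.4, -12.9] [702.8, 4.5]
   [119, 331] [678.8, 93.2] [705.6, 126.0]
   [138, 303] [652.5, 60.3] [675.5, 88.2]
   [162, 284] [624.5, 39.6] [643.3, 64.5]
   [156, 283] [630.3, 38.1] [650.0, 62.9]
   [152, 232] [624.9, -16.5] [643.8, 0.3]
   [162, 222] [613.8, -26.1] [631.1, -10.7]
   [155, 220] [620.0, -28.4] [638.2, -13.3]
   [140, 112] [616.3, -125.5] [634.0, -124.5]
   [136, 119] [620.7, -119.9] [639.0, -118.2]
   [123, 120] [631.9, -119.7] [651.9, -117.8]
   [121, 111] [632.1, -127.0] [652.1, -126.3]
   [137, 69] [612.6, -158.9] [629.7, -162.8]
   [145, 60] [604.9, -165.3] [620.9, -170.1]
   [160, 63] [593.1, -162.5] [607.5, -166.9]
   [133, 46] [612.6, -175.9] [629.8, -182.3]
   [130, 17] [611.1, -196.3] [628.0, -205.6]
```

Run:
```python
from h import *
_,im=load("w15");s,si=load("s15");sc,ic=load("sc15")
h=lambda a:cv2.resize(a,(400,300),interpolation=cv2.INTER_CUBIC)
def crop(c,i,X,w):
    u,v=proj(c,X).astype(int);print(u,v);return h(i[v-w*3//8:v+w*3//8,u-w//2:u+w//2])
cv2.imwrite("pics/v15.png",np.vstack([np.hstack([h(im[110:260,190:390]),h(im)]),np.hstack([crop(s,si,[503,-50,22],80),crop(sc,ic,[503,-50,22],80)])]))
```

```text
257 261
257 202
```

View pics/v15.png

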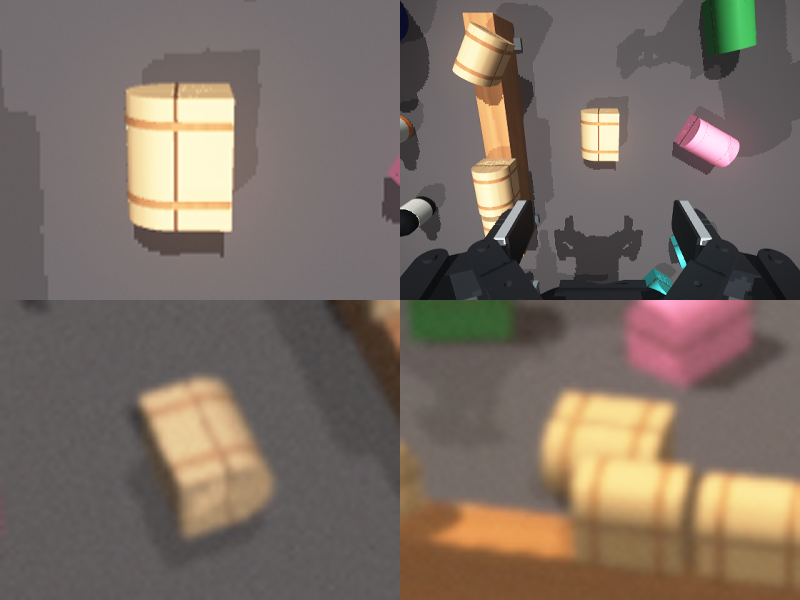

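Run:
```python
from h import *
c,im=load("w15")
for n,uv,z in(("bottom face top edge",(307.5,190),44),("same low",(306,159),44),("lid apex",(253.5,190),22),("end near",(285,225.5),44),("end far",(285,158.5),44)):print(n,plane(c,uv,z).round(1))
go(502.5,-50,-1.6)
```

```text
bottom face top edge [476.6 -50.5  44. ]
same low [477.2 -78.8  44. ]
lid apex [527.9 -47.1  22. ]
end near [498.6 -17.   44. ]
end far [495.7 -80.2  44. ]
t 36.8 p [499.5 -49.5 203.2] yaw -1.62 z [ 0.  0. -1.] w 84.8 gf 0.0 F [ 0.1 -0.  -1.3] j [ 0.23  0.2  -0.33 -0.   -1.04 -0.27]
tool shift [ 0.4 -3.   0. ]
turn z -0.02
```

Request:
send_rows([
  [[-1,-2.5,45],[0,0,-0.02],85],
  [[0,0,45],[0,0,0],85],
  [[0,0,45],[0,0,0],85],
  [[0,0,40],[0,0,0],85],
  [[0,0,23],[0,0,0],85],
  [[0,0,0],[0,0,0],85],
  [[0,0,0],[0,0,0],30],
  [[0,0,0],[0,0,0],30],
])

```text
clock: 37.55
position: [503.5, -48.4, 6.8]
ee_rot: [-0.697, 0.717, -0.001, 0.001]
contact_force: [0.1, 0.2, -0.0]
gripper_width: 58.5
grasp_force: 0.0
```

Request:
send_rows([
  [[0,0,0],[0,0,0],30],
  [[0,0,0],[0,0,0],30],
])

```text
clock: 37.75
position: [503.4, -48.4, 7.3]
ee_rot: [-0.697, 0.717, -0.001, 0.002]
contact_force: [-2.5, 0.5, 6.4]
gripper_width: 48.7
grasp_force: 62.0
```

Request:
send_rows([
  [[0,0,-40],[0,0,0],30],
  [[0,0,-45],[0,0,0],30],
  [[0,0,-45],[0,0,0],30],
  [[7.7,-41.2,0],[0,0,0.01],30],
  [[7.7,-41.2,0],[0,0,0.01],30],
  [[7.7,-41.2,0],[0,0,0],30],
  [[0,0,0],[0,0,0],30],
  [[0,0,0],[0,0,0],30],
])

```text
clock: 38.55
position: [624.6, -76.9, 134.9]
ee_rot: [-0.689, 0.725, 0.0, -0.0]
contact_force: [-1.1, 0.1, -1.4]
gripper_width: 48.5
grasp_force: 62.5
```

Run:
```python
from h import *
go(626.3,-75,-1.618);c,im=keep("w16")
z=monitor.read_state()["position"][2]-7.3
print("z base",z,[(r,int(im[r,272:296,1].mean())) for r in range(140,246,2)])
for r in(170,180,190,200,210,220):print(r,plane(c,(284,r),z).round(1),plane(c,(284,r),z+44).round(1),"D@90",plane(c,(284,r),90).round(1))
print("h",[(r,[int(v) for v in im[r,230:340:3,1]]) for r in(150,)])
```

```text
t 38.5 p [624.6 -76.9 134.9] yaw -1.622 z [-0.001  0.    -1.   ] w 48.5 gf 62.5 F [-1.1  0.1 -1.4] j [ 0.13  0.47 -0.11 -0.   -0.99 -0.18]
tool shift [-1.9 -1.6 -0. ]
turn z -0.004
z base 127.7949887110242 [(140, 203), (142, 197), (144, 191), (146, 192), (148, 196), (150, 193), (152, 195), (154, 199), (156, 197), (158, 192), (160, 172), (162, 146), (164, 122), (166, 99), (168, 82), (170, 76), (172, 76), (174, 76), (176, 75), (178, 76), (180, 76), (182, 76), (184, 76), (186, 76), (188, 76), (190, 80), (192, 104), (194, 117), (196, 164), (198, 177), (200, 177), (202, 177), (204, 177), (206, 176), (208, 176), (210, 175), (212, 167), (214, 166), (216, 172), (218, 151), (220, 144), (222, 146), (224, 150), (226, 152), (228, 162), (230, 154), (232, 160), (234, 152), (236, 154), (238, 151), (240, 152), (242, 159), (244, 147)]
170 [ 620.9 -128.6  127.8] [ 620.6 -137.6  171.8] D@90 [ 621.2 -120.8   90. ]
180 [ 621.2 -124.   127.8] [ 620.8 -134.4  171.8] D@90 [ 621.5 -115.1   90. ]
190 [ 621.4 -119.4  127.8] [ 620.9 -131.2  171.8] D@90 [ 621.8 -109.3   90. ]
200 [ 621.6 -114.7  127.8] [ 621.1 -127.8  171.8] D@90 [ 622.1 -103.4   90. ]
210 [ 621.9 -109.9  127.8] [ 621.3 -124.4  171.8] D@90 [622.4 -97.4  90. ]
220 [ 622.1 -105.   127.8] [ 621.4 -121.   171.8] D@90 [622.7 -91.3  90. ]
h [(150, [106, 106, 106, 106, 108, 108, 108, 108, 101, 127, 222, 228, 231, 229, 228, 241, 240, 239, 211, 166, 129, 126, 118, 108, 97, 99, 84, 54, 53, 53, 51, 90, 90, 89, 89, 89, 89])]
```

Request:
send_rows([
  [[-2,-1.6,0],[0,0,0],30],
  [[0,0,20],[0,0,0],30],
  [[0,0,20],[0,0,0],30],
  [[0,0,15],[0,0,0],30],
  [[0,0,9],[0,0,0],30],
  [[0,0,3],[0,0,0],30],
  [[0,0,0],[0,0,0],30],
  [[0,0,0],[0,0,0],30],
])

```text
clock: 39.4
position: [626.9, -74.6, 69.2]
ee_rot: [-0.689, 0.724, -0.001, 0.001]
contact_force: [0.3, 0.5, -1.0]
gripper_width: 48.8
grasp_force: 62.5
```

Request:
send_rows([
  [[0,0,1.7],[0,0,0],30],
  [[0,0,0],[0,0,0],30],
  [[0,0,0],[0,0,0],52],
  [[0,0,0],[0,0,0],56],
  [[0,0,0],[0,0,0],70],
  [[0,0,0],[0,0,0],75],
  [[0,0,-20],[0,0,0],80],
  [[0,0,-35],[0,0,0],85],
])

```text
clock: 40.2
position: [624.3, -74.8, 119.1]
ee_rot: [-0.689, 0.725, 0.002, -0.003]
contact_force: [-0.0, -0.1, 0.2]
gripper_width: 84.9
grasp_force: 0.0
```

Request:
send_rows([
  [[0,0,-45],[0,0,0],85],
  [[-45,0,-20],[0,0,0],85],
  [[-45,0,0],[0,0,0],85],
  [[0,0,0],[0,0,0],85],
  [[0,0,0],[0,0,0],85],
])

```text
clock: 40.7
position: [630.7, 16.3, 186.4]
ee_rot: [-0.69, 0.724, 0.0, -0.0]
contact_force: [0.3, -0.5, -0.3]
gripper_width: 84.9
grasp_force: 0.0
```

Run:
```python
from h import *
st();c,im=keep("w17");sc=keep("sc17","scene");s=keep("s17","side")
# deviation of wood mask about the bar line at z~85
h=cv2.cvtColor(im,cv2.COLOR_BGR2HSV);m=cv2.inRange(h,(5,30,110),(28,220,255))
for y in range(-190,30,8):
    b=np.array([628.1+0.047*(y+39),y,85])
    xs=[d for d in range(-45,46) if (lambda p:0<=p[0]<560 and 0<=p[1]<420 and m[int(p[1]),int(p[0])])(proj(c,b+[d,0,0]))]
    print(y,(min(xs),max(xs),len(xs)) if xs else None)
```

```text
t 40.7 p [630.7  16.3 186.4] yaw -1.619 z [-0.  0. -1.] w 84.9 gf 0.0 F [ 0.3 -0.5 -0.3] j [ 0.28  0.43 -0.04 -0.   -1.1  -0.33]
-190 None
-182 None
-174 None
-166 None
-158 None
-150 None
-142 None
-134 None
-126 None
-118 (-14, 14, 26)
-110 (-14, 21, 36)
-102 (-30, 23, 54)
-94 (-36, 24, 61)
-86 (-40, 24, 65)
-78 (-42, 24, 67)
-70 (-42, 24, 67)
-62 (-40, 24, 64)
-54 (-38, 24, 63)
-46 (-33, 25, 59)
-38 (-27, 14, 39)
-30 (-26, 19, 44)
-22 (-25, 18, 44)
-14 (-25, 18, 44)
-6 (-27, 19, 47)
2 (-29, 19, 48)
10 (-31, 19, 51)
18 (-31, 19, 50)
26 (-29, 17, 47)
```

```bash
cat >> h.py <<'E'
def asc(c,im,X,w,hh,step):
    u,v=proj(c,X).astype(int);h=cv2.cvtColor(im,cv2.COLOR_BGR2HSV)
    print("centre",u,v)
    for y in range(max(0,v-hh),min(420,v+hh),step):
        print("%3d "%y+"".join((lambda p:"." if p[1]<45 and p[2]<150 else("#" if p[1]<115 and p[2]>150 else("+" if p[1]<115 else("o" if p[2]>160 else "-"))))(h[y,x].astype(int)) for x in range(max(0,u-w),min(560,u+w),step)))
E
python3 - <<'E'
from h import *
c,im=load("w17");asc(c,im,[626,-75,85],75,90,3)
c,im=load("s17");asc(c,im,[626,-75,85],36,36,1)
E
```

```text
centre 282 82
  0 ..................----o--+++--+++.................
  3 ..................----o----+++---.................
  6 ..................----oo----++++-.................
  9 ..................----oo------+-o.................
 12 ..................--o------------.................
 15 ..................-oo------------.................
 18 ..................-o-------------+................
 21 ..................---------------++...............
 24 ................#########o##############..........
 27 .............############o##############+.........
 30 .............############o##############+.........
 33 .............############o##############..........
 36 .............############o##############..........
 39 .............############o##############+.........
 42 .............############o##############+.........
 45 .............#oooooooooooooooooooooooooo++........
 48 .............-oooooooooooooooooooooooooo++........
 51 .............-ooo########o##############+++.......
 54 .............############o##############+++.......
 57 .............############o###########
[... 6962 characters left out ...]
.......
264 ................................++--+-+++############o#+................
265 .................................+++--+++############oo#+...............
266 .................................++-+-++#############ooo++..............
267 ..................................+-++++#############oooo+..............
268 ..................................+++-+##++####+#####oooo#+.............
269 ..................................+++++########++####ooooo+.............
270 ....................................+++##############ooooo#+............
271 ....................................+++##############oooooo++...........
272 ....................................+++##############ooooooo+...........
```

Request:
send_rows([
  [[-37.3,10.3,0],[0,0,0],85],
  [[-37.3,10.3,0],[0,0,0],85],
  [[-37.3,10.3,0],[0,0,0],85],
  [[-37.3,10.3,0],[0,0,0],85],
  [[-37.3,10.3,0],[0,0,0],85],
  [[-37.3,10.3,0],[0,0,0],85],
  [[-37.3,10.3,0],[0,0,0],85],
  [[0,0,0],[0,0,-0.143],85],
])

```text
clock: 41.65
position: [571.5, 282.5, 185.9]
ee_rot: [0.741, -0.671, -0.0, -0.0]
contact_force: [-0.6, -0.1, -0.4]
gripper_width: 85.0
grasp_force: 0.0
```

Request:
send_rows([
  [[0,0,0],[0,0,-0.143],85],
  [[0,0,0],[0,0,-0.143],85],
  [[0,0,0],[0,0,-0.143],85],
  [[0,0,0],[0,0,-0.143],85],
  [[0,0,0],[0,0,-0.143],85],
  [[0,0,0],[0,0,-0.143],85],
  [[0,0,0],[0,0,-0.143],85],
  [[0,0,0],[0,0,-0.143],85],
])

```text
clock: 42.45
position: [572.4, 278.2, 186.1]
ee_rot: [0.986, -0.164, -0.0, 0.0]
contact_force: [-0.2, -0.0, -0.6]
gripper_width: 85.1
grasp_force: 0.0
```

Request:
send_rows([
  [[0,0,0],[0,0,-0.143],85],
  [[0,0,0],[0,0,-0.143],85],
  [[0,0,0],[0,0,0],85],
  [[0,0,0],[0,0,0],85],
])

```text
clock: 42.85
position: [572.2, 278.7, 186.2]
ee_rot: [1.0, -0.026, -0.0, 0.0]
contact_force: [-0.0, 0.3, -0.4]
gripper_width: 85.1
grasp_force: 0.0
```

Run:
```python
from h import *
go(571,279,-0.047);c,im=keep("w18")
h=cv2.cvtColor(im,cv2.COLOR_BGR2HSV);g=im[...,1].astype(int)
for x in(555,571,590):
    r=[]
    for z,lo,hi in((97,270,315),(94,240,265)):
        v=[(y,int(g[tuple(proj(c,[x,y,z]).astype(int)[::-1])])) for y in np.arange(lo,hi,1.)]
        r.append([(y,a) for (y,a),(y2,b) in zip(v,v[1:]) if abs(a-b)>25])
    print(x,r)
# dial pointer check & chest on bar
sc=keep("sc18","scene");s=keep("s18","side")
for k in range(2):
    a,b=[load(n) for n in(("sc17","sc18"),("s17","s18"))[k]]
    u=[proj(a[0],[628.1+0.047*(y+39)+dx,y,z]) for y in(-170,100) for dx in(-25,25) for z in(60,106)];u=np.array(u).astype(int);x0,y0=u.min(0);x1,y1=u.max(0)
    d=np.abs(a[1][y0:y1,x0:x1].astype(int)-b[1][y0:y1,x0:x1]).max(2);print("changed px",(d>60).sum(),d.size)
```

```text
t 42.9 p [572.2 278.7 186.2] yaw -0.052 z [-0. -0. -1.] w 85.1 gf 0.0 F [-0.   0.3 -0.4] j [ 0.71  0.44 -0.03  0.   -1.11  0.81]
tool shift [-1.3 -0.3  0. ]
turn z -0.005
555 [[(np.float64(280.0), 109), (np.float64(281.0), 158), (np.float64(302.0), 151), (np.float64(303.0), 110)], [(np.float64(247.0), 109), (np.float64(248.0), 149), (np.float64(255.0), 228), (np.float64(256.0), 199), (np.float64(257.0), 163)]]
571 [[(np.float64(279.0), 109), (np.float64(280.0), 147), (np.float64(298.0), 201)], [(np.float64(247.0), 126), (np.float64(255.0), 216), (np.float64(256.0), 186)]]
590 [[(np.float64(278.0), 110), (np.float64(279.0), 142), (np.float64(300.0), 164), (np.float64(301.0), 130), (np.float64(302.0), 104), (np.float64(307.0), 66)], [(np.float64(246.0), 125), (np.float64(254.0), 227), (np.float64(255.0), 163)]]
changed px 0 4329
changed px 1 5400
```

Request:
send_rows([
  [[-1,0,40],[0,0,0],85],
  [[0,0,40],[0,0,0],85],
  [[0,0,30],[0,0,0],85],
  [[0,0,12],[0,0,0],85],
  [[0,0,0],[0,0,0],85],
  [[0,-3.6,0],[0,0,0],78],
  [[0,0,0],[0,0,0],75],
])

```text
clock: 43.7
position: [572.3, 284.4, 66.6]
ee_rot: [1.0, -0.024, 0.002, -0.001]
contact_force: [-0.6, 0.9, -0.4]
gripper_width: 74.8
grasp_force: 0.0
```

Request:
send_rows([
  [[0,1.5,0],[0,0,0],65],
  [[0,0,0],[0,0,0],55],
  [[0,0,0],[0,0,0],48],
  [[0,0,0],[0,0,0],40],
  [[0,0,0],[0,0,0],36],
])

```text
clock: 44.2
position: [571.1, 281.9, 67.1]
ee_rot: [1.0, -0.024, 0.001, -0.0]
contact_force: [-3.2, -0.1, 6.8]
gripper_width: 43.9
grasp_force: 57.8
```

Request:
send_rows([
  [[0,0,0],[0,0,0],36],
  [[0,0,0],[0,0,0],36],
  [[0,0,0],[0,0,0],36],
  [[0,0,0],[0,0,0],36],
  [[0,0,0],[0,0,0],36],
  [[0,0,0],[0,0,0],36],
  [[0,0,0],[0,0,0],36],
  [[0,0,0],[0,0,0],36],
])

```text
clock: 45.0
position: [571.1, 281.9, 67.1]
ee_rot: [1.0, -0.024, 0.001, -0.0]
contact_force: [-3.3, -0.6, 7.1]
gripper_width: 43.7
grasp_force: 57.8
```

Request:
send_rows([
  [[0,0,0],[0,0,0],36],
  [[0,0,0],[0,0,0],36],
  [[0,0,0],[0,0,0],36],
  [[0,0,0],[0,0,0],36],
  [[0,0,0],[0,0,0],36],
  [[0,0,0],[0,0,0],36],
  [[0,0,0],[0,0,0],36],
  [[0,0,0],[0,0,0],36],
])

```text
clock: 45.8
position: [571.1, 281.8, 67.1]
ee_rot: [1.0, -0.024, 0.001, -0.0]
contact_force: [-3.8, -0.6, 7.5]
gripper_width: 43.4
grasp_force: 57.8
```

Run:
```python
from h import *
sc=keep("sc19","scene");s=keep("s19","side")
for k in range(2):
    a,b=[load(n) for n in(("sc17","sc19"),("s17","s19"))[k]]
    u=[proj(a[0],[628.1+0.047*(y+39)+dx,y,z]) for y in(-185,100) for dx in(-25,25) for z in(60,106)];u=np.array(u).astype(int);x0,y0=u.min(0);x1,y1=u.max(0)
    d=np.abs(a[1][y0:y1,x0:x1].astype(int)-b[1][y0:y1,x0:x1]).max(2);print("changed px",(d>60).sum(),d.size)
a=load("s12");st()
# D and dial masks in side view
for n,X in(("D",[623,-146,82]),):print(proj(s[0],X))
for r in("s19",):
    c,im=load(r);asc(c,im,[439,388,60],26,20,1)
```

```text
changed px 0 4680
changed px 0 5985
t 45.9 p [571.1 281.9  67.1] yaw -0.048 z [ 0.001  0.001 -1.   ] w 43.4 gf 57.8 F [-4.1 -0.3  7.3] j [ 0.71  0.55 -0.16  0.   -0.86  0.81]
[316.9398612  258.45048745]
centre 180 156
136 ....................................................
137 ....................................................
138 ....................................................
139 ....................................................
140 ....................................................
141 ....................................................
142 ....................................................
143 ....................................................
144 ....................................................
145 ....................................................
146 ....................................................
147 ....................................................
148 ..........+++++.....................................
149 .........+##o#++....................................
150 ........+#ooooo+....................................
151 ........+ooooooo+......
[... 697 characters left out ...]
######..........
164 .............######................########.........
165 ..............######........+......#########........
166 ...............#####..............##########........
167 ...............######............############.......
168 ................#######.........#############.......
169 ................###########...#############.........
170 .................#######################............
171 .................####################...............
172 ..................################..................
173 ..................#############.....................
174 ...................#########........................
175 ...................######...........................
```

Request:
send_rows([
  [[0,0,0],[0,0,0],36],
  [[0,0,0],[0,0,0],60],
  [[0,0,0],[0,0,0],80],
  [[0,3.5,0],[0,0,0],85],
  [[0,0,0],[0,0,0],85],
  [[0,0,-20],[0,0,0],85],
  [[0,0,-45],[0,0,0],85],
  [[0,0,-45],[0,0,0],85],
])

```text
clock: 46.7
position: [570.7, 278.3, 175.3]
ee_rot: [1.0, -0.024, -0.0, 0.0]
contact_force: [0.8, 1.0, 0.5]
gripper_width: 85.0
grasp_force: 0.0
```

Request:
send_rows([
  [[-34,-27,0],[0,0,0.13],85],
  [[-34,-27,0],[0,0,0.14],85],
  [[-20,-20,0],[0,0,0.14],85],
  [[0,0,0],[0,0,0.14],85],
  [[0,0,0],[0,0,0.14],85],
  [[0,0,0],[0,0,0.14],85],
  [[0,0,0],[0,0,0.14],85],
  [[0,0,0],[0,0,0.14],85],
])

```text
clock: 47.5
position: [496.9, 365.3, 175.0]
ee_rot: [0.836, -0.549, -0.0, -0.001]
contact_force: [-0.1, 0.4, 0.5]
gripper_width: 84.9
grasp_force: 0.0
```

Request:
send_rows([
  [[0,0,-20],[0,0,0],85],
  [[0,0,0],[0,0,0],85],
])

```text
clock: 47.7
position: [498.2, 366.2, 197.5]
ee_rot: [0.837, -0.547, 0.001, -0.003]
contact_force: [0.3, 0.1, 0.7]
gripper_width: 84.7
grasp_force: 0.0
```

Run:
```python
from h import *
go(439.2,388,-1.18);c,im=keep("w20")
x,y=proj(c,[439,388,69]).astype(int);print(x,y)
u=[proj(c,np.array([439.2+23*np.cos(a),388+23*np.sin(a),69])).round(0).tolist() for a in(-1.18,-1.18+np.pi)];print(u)
for r in range(y-30,y+34,2):print("%3d "%r+"".join("#" if im[r,q].max()<60 else("W" if im[r,q].min()>200 else ".") for q in range(x-40,x+40)))
```

```text
t 47.7 p [498.2 366.2 197.5] yaw -1.157 z [ 0.005  0.005 -1.   ] w 84.7 gf 0.0 F [0.3 0.1 0.7] j [ 0.9   0.39 -0.07  0.   -1.1  -0.48]
tool shift [-43.7  45.2  -0.2]
turn z 0.023
336 249
[[338.0, 225.0], [334.0, 273.0]]
219 ....................##################################..........................
221 WWW...............#####################################.........................
223 WWWWWWW.........#########################################.......................
225 ..WWWWW.......############################################......................
227 .............##############################################.....................
229 .............############################WWWW###############....................
231 ............#############################WWW.################...................
233 ...........#############################.WWW.################...................
235 ...........#############################.WWW.################...................
237 ...........#############################.WWW##################..................
239 ...........###############
[... 1139 characters left out ...]
....................
267 ##########.....................###############..................................
269 ###############.................##############..................................
271 ....#################...........##############..................................
273 ....###################..........############...................................
275 ....##################..........................................................
277 ...###...###..#######...........................................................
279 .............#######............................................................
281 .............######.............................................................
```

Request:
send_rows([
  [[-22,22.6,0],[0,0,0.023],60],
  [[-22,22.6,20],[0,0,0],50],
  [[0,0,40],[0,0,0],50],
  [[0,0,40],[0,0,0],50],
  [[0,0,0],[0,0,0],50],
  [[0,0,0],[0,0,0],50],
])

```text
clock: 48.35
position: [438.2, 387.5, 94.4]
ee_rot: [0.831, -0.556, 0.0, 0.0]
contact_force: [0.5, 0.6, 0.2]
gripper_width: 50.0
grasp_force: 0.0
```

Run:
```python
from h import *
go(439.5,388.3,-1.18)
```

```text
t 48.4 p [438.2 387.5  94.4] yaw -1.18 z [-0.    -0.001 -1.   ] w 50.0 gf 0.0 F [0.5 0.6 0.2] j [ 1.    0.45 -0.27  0.   -0.85 -0.61]
tool shift [-0.2 -1.5 -0. ]
turn z -0.0
```

Request:
send_rows([
  [[0,-1.5,25],[0,0,0],45],
  [[0,0,20],[0,0,0],40],
  [[0,0,0],[0,0,0],30],
  [[0,0,0],[0,0,0],5],
  [[0,0,0],[0,0,0],5],
  [[0,0,0],[0,0,0],5],
  [[0,0,0],[0,0,-0.135],5],
  [[0,0,0],[0,0,-0.135],5],
])

```text
clock: 49.15
position: [439.5, 388.7, 51.8]
ee_rot: [0.899, -0.437, 0.0, -0.001]
contact_force: [-6.4, -1.4, 6.2]
gripper_width: 10.5
grasp_force: 61.8
```

Request:
send_rows([
  [[0,0,0],[0,0,-0.135],5],
  [[0,0,0],[0,0,-0.135],5],
  [[0,0,0],[0,0,-0.135],5],
  [[0,0,0],[0,0,-0.135],5],
  [[0,0,0],[0,0,-0.135],5],
  [[0,0,0],[0,0,-0.135],5],
  [[0,0,0],[0,0,-0.13],5],
  [[0,0,0],[0,0,0],5],
])

```text
clock: 49.95
position: [439.5, 388.9, 51.9]
ee_rot: [1.0, 0.016, 0.001, -0.001]
contact_force: [-5.6, 0.0, 6.3]
gripper_width: 10.7
grasp_force: 61.8
```

Request:
send_rows([
  [[0,0,0],[0,0,0],5],
  [[0,0,0],[0,0,0],45],
  [[0,0,0],[0,0,0],50],
  [[0,0,-10],[0,0,0],50],
  [[0,0,-45],[0,0,0],85],
  [[0,0,-45],[0,0,0],85],
  [[0,0,-45],[0,0,0],85],
  [[0,0,0],[0,0,0],85],
])

```text
clock: 50.75
position: [442.6, 391.2, 203.2]
ee_rot: [1.0, 0.015, 0.006, -0.006]
contact_force: [0.2, 0.3, 0.2]
gripper_width: 85.0
grasp_force: 0.0
```

Request:
send_rows([
  [[22.5,42.2,0],[0,0,0],85],
  [[22.5,42.2,0],[0,0,0],85],
  [[22.5,42.2,0],[0,0,0],85],
  [[22.5,42.2,0],[0,0,0],85],
  [[22.5,42.2,0],[0,0,0],85],
  [[22.5,42.2,0],[0,0,0],85],
  [[22.5,42.2,0],[0,0,0],85],
  [[22.5,42.2,0],[0,0,0],85],
])

```text
clock: 51.55
position: [630.0, 53.8, 194.9]
ee_rot: [1.0, 0.015, 0.0, -0.0]
contact_force: [0.5, 1.0, 0.1]
gripper_width: 85.5
grasp_force: 0.0
```

Request:
send_rows([
  [[0,0,0],[0,0,0.149],85],
  [[0,0,0],[0,0,0.149],85],
  [[0,0,0],[0,0,0.149],85],
  [[0,0,0],[0,0,0.149],85],
  [[0,0,0],[0,0,0.149],85],
  [[0,0,0],[0,0,0.149],85],
  [[0,0,0],[0,0,0.149],85],
  [[0,0,0],[0,0,0.149],85],
])

```text
clock: 52.35
position: [629.2, 55.6, 194.7]
ee_rot: [0.834, -0.552, 0.0, -0.0]
contact_force: [1.2, 0.6, 0.8]
gripper_width: 85.2
grasp_force: 0.0
```

Request:
send_rows([
  [[0,0,30],[0,0,0.149],85],
  [[0,0,30],[0,0,0.149],85],
  [[0,0,0],[0,0,0.149],85],
  [[0,0,0],[0,0,0],85],
  [[0,0,0],[0,0,0],85],
])

```text
clock: 52.85
position: [629.8, 55.8, 135.2]
ee_rot: [-0.694, 0.72, -0.001, 0.001]
contact_force: [-0.5, -0.0, 0.0]
gripper_width: 84.9
grasp_force: 0.0
```

Run:
```python
from h import *
go(632.6,59,-1.618)
sc=keep("sc21","scene");s=keep("s21","side");w=keep("w21")
for a,b in(("sc17","sc21"),("s17","s21")):
    a,b=load(a),load(b)
    u=[proj(a[0],[628.1+0.047*(y+39)+dx,y,z]) for y in(-185,10) for dx in(-25,25) for z in(60,106)];u=np.array(u).astype(int);x0,y0=u.min(0);x1,y1=u.max(0)
    d=np.abs(a[1][y0:y1,x0:x1].astype(int)-b[1][y0:y1,x0:x1]).max(2);print("changed px",(d>60).sum(),d.size)
    # dial region vs start
for n,f in(("side0","s21"),("scene0","sc21")):
    c,b=load(f);a=cv2.imread(f"pics/{n}.png");u,v=proj(c,[439,388,60]).astype(int)
    d=np.abs(a[v-12:v+14,u-14:u+14].astype(int)-b[v-12:v+14,u-14:u+14]).max(2);print(n,"dial diff from start",(d>50).sum(),d.size)
```

```text
t 52.9 p [629.8  55.8 135.2] yaw -1.607 z [ 0.002  0.    -1.   ] w 84.9 gf 0.0 F [-0.5 -0.   0. ] j [ 0.34  0.47 -0.1   0.   -0.99 -0.38]
tool shift [-3.3 -2.7  0. ]
turn z 0.011
changed px 0 2916
changed px 0 3650
side0 dial diff from start 19 728
scene0 dial diff from start 0 728
```

Request:
send_rows([
  [[-3.3,-2.7,20],[0,0,0.011],85],
  [[0,0,30],[0,0,0],85],
  [[0,0,19],[0,0,0],85],
  [[0,0,0],[0,0,0],85],
  [[0,0,0],[0,0,0],20],
  [[0,0,0],[0,0,0],20],
  [[0,0,0],[0,0,0],20],
  [[0,0,0],[0,0,0],20],
])

```text
clock: 53.8
position: [633.1, 59.3, 67.3]
ee_rot: [-0.689, 0.724, -0.001, 0.001]
contact_force: [0.5, -0.4, 0.5]
gripper_width: 36.9
grasp_force: 61.4
```

Request:
send_rows([
  [[0,0,-30],[0,0,0],20],
  [[0,0,-40],[0,0,0],20],
  [[0,0,-40],[0,0,0],20],
  [[43.6,19.8,0],[0,0,0],20],
  [[43.6,19.8,0],[0,0,0],20],
  [[43.6,19.8,0],[0,0,0],20],
  [[43.6,19.8,0],[0,0,0],20],
  [[43.6,19.8,0],[0,0,0],20],
])

```text
clock: 54.6
position: [520.9, -155.1, 176.0]
ee_rot: [-0.689, 0.724, -0.0, 0.0]
contact_force: [1.5, -0.3, -0.2]
gripper_width: 36.7
grasp_force: 61.6
```

Request:
send_rows([
  [[43.6,19.8,0],[0,0,0],20],
  [[43.6,19.8,0],[0,0,0],20],
  [[43.6,19.8,0],[0,0,0],20],
  [[43.6,19.8,0],[0,0,0],20],
  [[43.6,19.8,20],[0,0,0],20],
  [[0,0,40],[0,0,0],20],
  [[0,0,0],[0,0,0],20],
  [[0,0,0],[0,0,0],20],
])

```text
clock: 55.4
position: [413.1, -365.0, 116.5]
ee_rot: [-0.689, 0.724, 0.0, -0.0]
contact_force: [0.1, 0.3, -0.3]
gripper_width: 36.8
grasp_force: 61.4
```

Run:
```python
from h import *
go(414,-367,-1.618);keep("w22")
```

```text
t 55.4 p [ 413.1 -365.   116.5] yaw -1.62 z [-0.001 -0.    -1.   ] w 36.8 gf 61.4 F [ 0.1  0.3 -0.3] j [-0.43  0.37 -0.33  0.   -0.87  0.38]
tool shift [ 2. -1. -0.]
turn z -0.002
```

Request:
send_rows([
  [[2,-1,30],[0,0,0],20],
  [[0,0,35],[0,0,0],20],
  [[0,0,25],[0,0,0],20],
  [[0,0,12],[0,0,0],20],
  [[0,0,0],[0,0,0],20],
  [[0,0,0],[0,0,0],20],
])

```text
clock: 56.05
position: [415.8, -367.3, 15.9]
ee_rot: [-0.69, 0.724, -0.002, 0.0]
contact_force: [-0.4, 0.2, -0.0]
gripper_width: 36.6
grasp_force: 61.7
```

Request:
send_rows([
  [[0,0,2],[0,0,0],20],
  [[0,0,0],[0,0,0],20],
  [[0,0,0],[0,0,0],60],
  [[0,0,0],[0,0,0],70],
  [[0,0,-20],[0,0,0],75],
  [[0,0,-45],[0,0,0],85],
  [[0,0,-45],[0,0,0],85],
  [[0,0,-45],[0,0,0],85],
])

```text
clock: 56.85
position: [413.7, -367.0, 169.1]
ee_rot: [-0.689, 0.725, 0.0, -0.0]
contact_force: [1.7, -1.6, -0.6]
gripper_width: 85.2
grasp_force: 0.0
```

Request:
send_rows([
  [[-41.2,-21.9,0],[0,0,0],85],
  [[-41.2,-21.9,0],[0,0,0],85],
  [[-41.2,-21.9,0],[0,0,0],85],
  [[-41.2,-21.9,0],[0,0,0],85],
  [[-41.2,-21.9,0],[0,0,0],85],
  [[-41.2,-21.9,0],[0,0,0],85],
  [[-41.2,-21.9,0],[0,0,0],85],
  [[-41.2,-21.9,0],[0,0,0],85],
])

```text
clock: 57.65
position: [606.2, -44.9, 167.6]
ee_rot: [-0.689, 0.725, -0.0, 0.0]
contact_force: [0.0, -0.4, -0.2]
gripper_width: 84.8
grasp_force: 0.0
```

Request:
send_rows([
  [[-41.2,-21.9,30],[0,0,0],85],
  [[0,0,0],[0,0,0],85],
  [[0,0,0],[0,0,0],85],
])

```text
clock: 57.95
position: [626.8, -9.8, 139.1]
ee_rot: [-0.69, 0.724, 0.001, -0.001]
contact_force: [0.1, -1.0, 0.4]
gripper_width: 85.2
grasp_force: 0.0
```

Run:
```python
from h import *
go(630,-6,-1.618)
s=keep("s23","side")
print("tray chests",chests(*s,28,(330,630,-410,-255)))
a,b=load("s17"),load("s23")
u=[proj(a[0],[628.1+0.047*(y+39)+dx,y,z]) for y in(-185,-50) for dx in(-25,25) for z in(60,106)];u=np.array(u).astype(int);x0,y0=u.min(0);x1,y1=u.max(0)
d=np.abs(a[1][y0:y1,x0:x1].astype(int)-b[1][y0:y1,x0:x1]).max(2);print("changed px",(d>60).sum(),d.size)
```

```text
t 58.0 p [626.8  -9.8 139.1] yaw -1.619 z [-0.002 -0.001 -1.   ] w 85.2 gf 0.0 F [ 0.1 -1.   0.4] j [ 0.24  0.46 -0.11  0.   -1.   -0.29]
tool shift [-3.9 -3.  -0. ]
turn z -0.001
tray chests [(471.1, -346.7, 279, 133, 178.9)]
changed px 0 2337
```

Request:
send_rows([
  [[-3.9,-3,20],[0,0,0],85],
  [[0,0,30],[0,0,0],85],
  [[0,0,22],[0,0,0],85],
  [[0,0,0],[0,0,0],85],
  [[0,0,0],[0,0,0],20],
  [[0,0,0],[0,0,0],20],
  [[0,0,0],[0,0,0],20],
  [[0,0,0],[0,0,0],20],
])

```text
clock: 58.8
position: [631.6, -6.7, 70.3]
ee_rot: [-0.689, 0.724, -0.001, 0.002]
contact_force: [-0.0, -0.2, 10.6]
gripper_width: 38.9
grasp_force: 63.9
```

Request:
send_rows([
  [[0,0,-30],[0,0,0],20],
  [[0,0,-40],[0,0,0],20],
  [[0,0,-40],[0,0,0],20],
  [[37.9,25.3,0],[0,0,0],20],
  [[37.9,25.3,0],[0,0,0],20],
  [[37.9,25.3,0],[0,0,0],20],
  [[37.9,25.3,0],[0,0,0],20],
  [[37.9,25.3,0],[0,0,0],20],
])

```text
clock: 59.6
position: [493.1, -190.8, 178.6]
ee_rot: [-0.689, 0.724, -0.0, 0.0]
contact_force: [1.3, -0.7, -0.5]
gripper_width: 38.4
grasp_force: 62.2
```

Request:
send_rows([
  [[37.9,25.3,0],[0,0,0],20],
  [[37.9,25.3,0],[0,0,0],20],
  [[37.9,25.3,20],[0,0,0],20],
  [[0,0,40],[0,0,0],20],
  [[0,0,0],[0,0,0],20],
  [[0,0,0],[0,0,0],20],
])

```text
clock: 60.2
position: [413.2, -299.6, 118.6]
ee_rot: [-0.689, 0.724, 0.0, -0.0]
contact_force: [-0.2, -0.1, -0.6]
gripper_width: 38.8
grasp_force: 62.1
```

Run:
```python
from h import *
go(414,-299,-1.618);c,im=keep("w24")
asc(c,im,[414,-345,48],80,60,4)
print([(y,proj(c,[414,y,50]).round(0).tolist()) for y in(-330,-338,-346)])
```

```text
t 60.2 p [ 413.2 -299.6  118.6] yaw -1.62 z [-0.001 -0.    -1.   ] w 38.8 gf 62.1 F [-0.2 -0.1 -0.6] j [-0.31  0.31 -0.43  0.   -0.84  0.26]
tool shift [-0.6 -0.8 -0. ]
turn z -0.002
centre 277 159
 99 -----------oo##############+------------
103 ------------o##############+------------
107 ------------o##############+------------
111 -----oooooooo##############+------------
115 -------o--ooo###############------------
119 --------ooooo###############------------
123 o-ooooooooooo###############------------
127 ooooooooooooo##############+------------
131 ooooooooooooo##############-------------
135 -------ooo-oo##############-------------
139 ooo---o-ooooo##############-------------
143 -------oooooo##############-------------
147 ooooooooooooo-ooooooooooooo-------------
151 ooooooooooooo#ooooooooooooo-------------
155 ------ooooooo##############-------------
159 oooooo-o-o---##############-------------
163 -------------##############-------------
167 oooooooooooooo-##########---------------
171 oooooooooooooo--------------------------
175 oooooooooooooo--------------------------
179 oooooooooooooo--------------------------
183 ooooooooooooooo-------------------------
187 ooo-ooooooooooo-----------o-------------
191 --------------oo---------oo-------------
195 ooooooooooooooooo-----ooooo---------oooo
199 ooooooooooooooooooooooooooooo-----------
203 oooooooooooooooooooooooooooo------------
207 oooooooooooooooooooooooooooooooooooooooo
211 oooooooooooooooooooooooooooooooooooooooo
215 ooooooooooooooooo---oooooooooooooooooooo
[(-330, [278.0, 184.0]), (-338, [278.0, 171.0]), (-346, [277.0, 159.0])]
```

Request:
send_rows([
  [[-0.6,-0.8,30],[0,0,0],20],
  [[0,0,35],[0,0,0],20],
  [[0,0,25],[0,0,0],20],
  [[0,0,10],[0,0,0],20],
  [[0,0,0],[0,0,0],20],
  [[0,0,0],[0,0,0],20],
])

```text
clock: 60.85
position: [415.6, -299.1, 19.8]
ee_rot: [-0.69, 0.724, -0.002, 0.001]
contact_force: [0.4, 0.1, -0.9]
gripper_width: 39.0
grasp_force: 62.1
```

Request:
send_rows([
  [[0,0,3],[0,0,0],20],
  [[0,0,0],[0,0,0],20],
  [[0,0,0],[0,0,0],60],
  [[0,0,0],[0,0,0],70],
  [[0,0,-20],[0,0,0],75],
  [[0,0,-45],[0,0,0],85],
  [[0,0,-45],[0,0,0],85],
  [[0,0,-45],[0,0,0],85],
])

```text
clock: 61.65
position: [413.3, -298.8, 172.0]
ee_rot: [-0.689, 0.725, 0.0, -0.0]
contact_force: [1.0, -1.0, -0.3]
gripper_width: 85.0
grasp_force: 0.0
```

Request:
send_rows([
  [[-33.4,-28.6,0],[0,0,0],85],
  [[-33.4,-28.6,0],[0,0,0],85],
  [[-33.4,-28.6,0],[0,0,0],85],
  [[-33.4,-28.6,0],[0,0,0],85],
  [[-33.4,-28.6,0],[0,0,0],85],
  [[-33.4,-28.6,0],[0,0,0],85],
  [[-33.4,-28.6,30],[0,0,0],85],
  [[0,0,0],[0,0,0],85],
])

```text
clock: 62.45
position: [624.3, -73.8, 137.5]
ee_rot: [-0.69, 0.723, 0.002, -0.002]
contact_force: [-1.3, -0.5, -0.6]
gripper_width: 85.3
grasp_force: 0.0
```

Run:
```python
from h import *
go(626.7,-75,-1.618);c,im=keep("w25")
asc(c,im,[624,-125,90],80,100,4)
```

```text
t 62.5 p [624.3 -73.8 137.5] yaw -1.617 z [-0.006  0.001 -1.   ] w 85.3 gf 0.0 F [-1.3 -0.5 -0.6] j [ 0.14  0.47 -0.1  -0.   -1.   -0.18]
tool shift [ 1.1 -2.5 -0. ]
turn z 0.001
centre 277 156
 56 ..............ooooooo#######++..........
 60 ..............ooooooo#########+.........
 64 ..............ooooooooo#########........
 68 ..............ooooooooooo########.......
 72 ..............ooooo###oooo########......
 76 ..............ooooo#####oooo#######+....
 80 ..............oooo########ooo#######+...
 84 ..............oooo#########oooo######...
 88 ..............ooo############ooo####+...
 92 .............+ooo#############oooo#+....
 96 ..............oo################oo-+....
100 ..............oo#################--.....
104 ..............o###################+.....
108 ..............###################+......
112 ..............##################+.......
116 .............ooo################+.......
120 .............#ooo##############+........
124 ............###ooo#############.........
128 ............#####ooo##########+.........
132 ............######oooo#######+..........
136 ..
[... 643 characters left out ...]
#####-###########........
196 ...........#########-############.......
200 ...........#########-############.......
204 ..........+#########-############.......
208 ..........+-########-############.......
212 ...........-ooo#####-############.......
216 ...........#oooooooooooooooooooo#.......
220 ...........#######oooooooooooooo#.......
224 ...........#########o###########+.......
228 ...........#########o###########+.......
232 ...........#########o###########........
236 ...........#########o###########........
240 ...........#########o###########........
244 ...........#########o###########........
248 ...........#########o###########........
252 ...........#########o###########........
```

Request:
send_rows([
  [[1,-2.5,20],[0,0,0],85],
  [[0,0,30],[0,0,0],85],
  [[0,0,20],[0,0,0],85],
  [[0,0,0],[0,0,0],85],
  [[0,0,0],[0,0,0],30],
  [[0,0,0],[0,0,0],30],
  [[0,0,0],[0,0,0],30],
  [[0,0,0],[0,0,0],30],
])

```text
clock: 63.3
position: [627.4, -78.6, 74.4]
ee_rot: [-0.689, 0.724, -0.001, 0.001]
contact_force: [-0.6, -0.5, 6.3]
gripper_width: 48.4
grasp_force: 62.4
```

Request:
send_rows([
  [[0,0,-30],[0,0,0],30],
  [[0,0,-40],[0,0,0],30],
  [[0,0,-40],[0,0,0],30],
  [[38,12,0],[0,0,0],30],
  [[38,12,0],[0,0,0],30],
  [[38,12,0],[0,0,0],30],
  [[38,12,0],[0,0,0],30],
  [[38,12,0],[0,0,0],30],
])

```text
clock: 64.1
position: [555.7, -266.4, 182.3]
ee_rot: [-0.689, 0.725, -0.0, 0.0]
contact_force: [0.2, -0.2, -0.4]
gripper_width: 48.4
grasp_force: 62.2
```

Request:
send_rows([
  [[38,12,20],[0,0,0],30],
  [[0,0,40],[0,0,0],30],
  [[0,0,0],[0,0,0],30],
  [[0,0,0],[0,0,0],30],
])

```text
clock: 64.5
position: [542.6, -302.6, 122.1]
ee_rot: [-0.689, 0.724, 0.0, -0.001]
contact_force: [-0.2, -1.1, -0.1]
gripper_width: 48.5
grasp_force: 62.2
```

Run:
```python
from h import *
go(544,-299,-1.618);keep("w26")
```

```text
t 64.5 p [ 542.6 -302.6  122.1] yaw -1.62 z [-0.001 -0.    -1.   ] w 48.5 gf 62.2 F [-0.2 -1.1 -0.1] j [-0.25  0.47 -0.15  0.   -0.95  0.2 ]
tool shift [-3.7 -1.2 -0. ]
turn z -0.002
```

Request:
send_rows([
  [[0.5,-1.2,30],[0,0,0],30],
  [[0,0,35],[0,0,0],30],
  [[0,0,25],[0,0,0],30],
  [[0,0,9],[0,0,0],30],
  [[0,0,0],[0,0,0],30],
  [[0,0,0],[0,0,0],30],
])

```text
clock: 65.15
position: [545.7, -303.3, 25.1]
ee_rot: [-0.69, 0.724, -0.002, 0.001]
contact_force: [-0.6, -0.0, -0.6]
gripper_width: 48.4
grasp_force: 62.3
```

Request:
send_rows([
  [[0,0,4.3],[0,0,0],30],
  [[0,0,0],[0,0,0],30],
  [[0,0,0],[0,0,0],60],
  [[0,0,0],[0,0,0],75],
  [[0,0,-20],[0,0,0],80],
  [[0,0,-45],[0,0,0],85],
  [[0,0,-45],[0,0,0],85],
  [[0,0,-45],[0,0,0],85],
])

```text
clock: 65.95
position: [543.3, -303.1, 175.2]
ee_rot: [-0.689, 0.725, 0.0, -0.0]
contact_force: [1.2, -1.9, -0.6]
gripper_width: 84.7
grasp_force: 0.0
```

Request:
send_rows([
  [[-39.3,-14,-10],[0,0,0],85],
  [[-39.3,-14,-10],[0,0,0],85],
  [[-39.3,-14,0],[0,0,0],85],
  [[-39.3,-14,0],[0,0,0],85],
  [[-39.3,-14,0],[0,0,0],85],
  [[0,0,0],[0,0,0],85],
  [[0,0,0],[0,0,0],85],
])

```text
clock: 66.65
position: [623.5, -109.5, 193.3]
ee_rot: [-0.69, 0.724, 0.0, -0.0]
contact_force: [-0.3, -0.2, -0.0]
gripper_width: 84.8
grasp_force: 0.0
```

Run:
```python
from h import *
st();c,im=keep("w27")
h=cv2.cvtColor(im,cv2.COLOR_BGR2HSV);m=cv2.inRange(h,(5,20,150),(28,115,255));m=cv2.morphologyEx(m,cv2.MORPH_CLOSE,np.ones((9,9)));m=cv2.morphologyEx(m,cv2.MORPH_OPEN,np.ones((7,7)))
for k in cv2.findContours(m,0,1)[0]:
    if cv2.contourArea(k)>600:
        w=np.array([plane(c,q[0],84)[:2] for q in k],np.float32);r=cv2.minAreaRect(w);print(cv2.contourArea(k),np.round(r[0],1),np.round(r[1],1),round(r[2],1))
asc(c,im,[624,-146,90],80,80,4)
```

```text
t 66.7 p [ 623.5 -109.5  193.3] yaw -1.619 z [-0.001 -0.    -1.   ] w 84.8 gf 0.0 F [-0.3 -0.2 -0. ] j [ 0.08  0.43 -0.03 -0.   -1.12 -0.13]
4184.5 [ 622.7 -157.5] [62.3 56.5] 60.3
centre 279 164
 84 ........................................
 88 ........................................
 92 ........................................
 96 ...............+#ooooooooo..............
100 ................##o#oooooo..............
104 ................##o#oooooo..............
108 ................##o#oooooo..............
112 ................##o#oooooo..............
116 ................##o#oo#ooo..............
120 ..............######o####o..............
124 ..............######-######.............
128 ..............######oo#######...........
132 ...............+###o#ooo######+.........
136 ................#######oo#######........
140 ................##-#####ooo######.......
144 ................##########ooo###+.......
148 ................#o##########ooo#........
152 ................o############oo+........
156 ................##############+.........
160 ...............+##############..........
164 
[... 195 characters left out ...]
######oo####++...........
184 ................o######ooo+++...........
188 ................oo######o-+++...........
192 ................oooo#####o+++...........
196 ................ooooooo#oo++............
200 ................oooooooooo++............
204 ...............+oooooooooo+.............
208 ...............+oooooooo#o..............
212 ................ooo#oooo#o..............
216 ................ooo##ooo#o..............
220 ................ooo##ooo#o..............
224 ................ooo##ooo#o..............
228 ................ooo##ooo#o..............
232 ................ooo##oooo#..............
236 ................ooo##ooo##..............
240 ................ooo##oooo+..............
```

Run:
```python
from h import *
c,_=load("w27")
for z in(80,90):print(z,plane(c,(291,156.5),z).round(1))
p=plane(c,(291,156.5),86);go(p[0],p[1],-2.168)
```

```text
80 [ 615.  -149.4   80. ]
90 [ 615.2 -151.1   90. ]
t 66.7 p [ 623.2 -110.5  193.4] yaw -1.621 z [-0.001 -0.    -1.   ] w 85.2 gf 0.0 F [-0.  -0.4 -0. ] j [ 0.08  0.43 -0.03  0.   -1.12 -0.13]
tool shift [40.3  6.1  0. ]
turn z 0.547
```

Request:
send_rows([
  [[20,2.5,0],[0,0,0],85],
  [[19,2.5,0],[0,0,0.137],85],
  [[0,0,0],[0,0,0.137],85],
  [[0,0,20],[0,0,0.137],85],
  [[0,0,30],[0,0,0.137],85],
  [[0,0,30],[0,0,0],85],
  [[0,0,30],[0,0,0],85],
  [[0,0,13],[0,0,0],85],
])

```text
clock: 67.5
position: [614.0, -150.6, 67.7]
ee_rot: [-0.466, 0.885, 0.002, -0.002]
contact_force: [-0.5, 0.7, 0.0]
gripper_width: 84.7
grasp_force: 0.0
```

Request:
send_rows([
  [[0,0,0],[0,0,0],85],
  [[0,0,0],[0,0,0],50],
  [[0,0,0],[0,0,0],20],
  [[0,0,0],[0,0,0],20],
  [[0,0,0],[0,0,0],20],
  [[0,0,0],[0,0,0],20],
])

```text
clock: 68.1
position: [617.9, -149.1, 72.5]
ee_rot: [-0.468, 0.884, -0.001, 0.001]
contact_force: [0.2, 0.6, 5.8]
gripper_width: 34.4
grasp_force: 61.9
```

Request:
send_rows([
  [[0,0,-35],[0,0,0],20],
  [[0,0,-40],[0,0,0],20],
  [[0,0,-35],[0,0,0],20],
  [[44.5,-12.4,0],[0,0,0],20],
  [[44.5,-12.4,0],[0,0,0],20],
  [[44.5,-12.4,0],[0,0,0],20],
  [[44.5,-12.4,0],[0,0,0],20],
  [[44.5,-12.4,0],[0,0,0],20],
])

```text
clock: 68.9
position: [541.7, -369.1, 180.5]
ee_rot: [-0.468, 0.884, 0.0, -0.0]
contact_force: [1.0, -0.8, -1.2]
gripper_width: 34.4
grasp_force: 61.2
```

Request:
send_rows([
  [[0,0,0],[0,0,-0.137],20],
  [[0,0,0],[0,0,-0.137],20],
  [[0,0,20],[0,0,-0.137],20],
  [[0,0,30],[0,0,-0.137],20],
  [[0,0,0],[0,0,0],20],
  [[0,0,0],[0,0,0],20],
])

```text
clock: 69.5
position: [542.5, -367.9, 130.5]
ee_rot: [-0.688, 0.725, 0.001, -0.001]
contact_force: [-0.5, 0.1, -0.3]
gripper_width: 34.8
grasp_force: 61.0
```

Run:
```python
from h import *
go(544,-368,-1.618);c,im=keep("w28")
asc(c,im,[544,-390,100],80,70,4)
print([(y,proj(c,[544,y,z]).round(0).tolist()) for y,z in((-392,118),(-392,140),(-402,6),(-408,18))])
```

```text
t 69.5 p [ 542.5 -367.9  130.5] yaw -1.623 z [-0.001 -0.    -1.   ] w 34.8 gf 61.0 F [-0.5  0.1 -0.3] j [-0.35  0.52 -0.04  0.   -1.01  0.3 ]
tool shift [-0.  -1.5 -0. ]
turn z -0.005
centre 276 216
146 ........................................
150 ................++++--------------------
154 --------------------oo-ooo--------------
158 ----------------------------------------
162 ----------------------------------------
166 ----------------------------------------
170 ----------------------------------------
174 -oo-----o-------------------------------
178 ----------------------------------------
182 ----------------------------------------
186 ----------------------------------------
190 ---------------------ooo-oo-------------
194 --------ooooooooooooooooooooo-----------
198 ----oooooooooooooooo--------------------
202 --------------------------oo-ooooooooo--
206 ----------oooooooooooooooooooooooooooo--
210 ooooooooooooooooooo---------------------
214 o------------oooooooooooooooooooooooo---
218 oo--oooooooooooooooooooooooo------------
222 --------ooooo###################ooooo---
226 ooooooooooo-o###################--------
230 ------------####################--------
234 ------------#####################-------
238 ooooooooooo-###ooo#o--o-----------------
242 ooo-ooooooo######################-------
246 ooooooooooo######################-------
250 -oooooooooo+#####################-------
254 -oooooooooo+#####################-------
258 -oooooooooo-#####################-------
262 -oooooooooo-#####################-o-----
266 -oooooooo++-####################-+##----
270 -ooooo---##+-##################o-###o---
274 -oo----o###+-oo##############ooo-###oooo
278 ------..###+oooooo########oooooo#+###..o
282 -----...###+##oooooooooooooooo###+###...
[(-392, [276.0, 224.0]), (-392, [275.0, 243.0]), (-402, [278.0, 162.0]), (-408, [277.0, 157.0])]
```

Request:
send_rows([
  [[0,-1.5,30],[0,0,0],20],
  [[0,0,35],[0,0,0],20],
  [[0,0,30],[0,0,0],20],
  [[0,0,14],[0,0,0],20],
  [[0,0,0],[0,0,0],20],
  [[0,0,0],[0,0,0],20],
])

```text
clock: 70.15
position: [545.6, -368.7, 23.6]
ee_rot: [-0.689, 0.725, -0.002, 0.0]
contact_force: [-0.1, -0.7, -0.5]
gripper_width: 34.4
grasp_force: 61.0
```

Request:
send_rows([
  [[0,0,4.3],[0,0,0],20],
  [[0,0,0],[0,0,0],20],
  [[0,0,0],[0,0,0],60],
  [[0,0,0],[0,0,0],70],
  [[0,0,-20],[0,0,0],75],
  [[0,0,-45],[0,0,0],85],
  [[0,0,-45],[0,0,0],85],
  [[0,0,-45],[0,0,0],85],
])

```text
clock: 70.95
position: [543.9, -368.0, 174.4]
ee_rot: [-0.689, 0.725, -0.0, -0.0]
contact_force: [1.7, -0.2, -0.4]
gripper_width: 85.3
grasp_force: 0.0
```

Request:
send_rows([
  [[-40,20,-20],[0,0,0],85],
  [[-40,20,-20],[0,0,0],85],
  [[-20,10,-10],[0,0,0],85],
  [[0,0,0],[0,0,0],85],
  [[0,0,0],[0,0,0],85],
  [[0,0,0],[0,0,0],85],
])

```text
clock: 71.55
position: [499.3, -266.1, 221.8]
ee_rot: [-0.689, 0.725, 0.0, -0.0]
contact_force: [0.2, -0.3, -0.1]
gripper_width: 84.8
grasp_force: 0.0
```

Run:
```python
from h import *
st();c,im=keep("w29")
asc(c,im,[485,-335,40],150,105,5)
for x,y in((414,-367),(414,-299),(544,-299),(544,-368)):print((x,y),proj(c,[x,y,28]).round(0))
sc=keep("sc29","scene");s=keep("s29","side")
for n,f in(("side0","s29"),("scene0","sc29")):
    k,b=load(f);a=cv2.imread(f"pics/{n}.png")
    for nm,X,r in(("dial",[439,388,60],12),("trig",[545,248,85],8),("vase",[778,-209,70],16),("b1",[801,-66,40],14),("b2",[793,30,40],14),("cup",[763,250,40],16)):
        u,v=proj(k,X).astype(int);d=np.abs(a[v-r:v+r,u-r:u+r].astype(int)-b[v-r:v+r,u-r:u+r]).max(2);print(n,nm,(d>60).sum(),d.size)
```

```text
t 71.5 p [ 499.3 -266.1  221.8] yaw -1.621 z [-0.001  0.    -1.   ] w 84.8 gf 0.0 F [ 0.2 -0.3 -0.1] j [-0.2   0.29 -0.15 -0.   -1.13  0.15]
centre 294 111
  6 ............................................................
 11 ............................................................
 16 ............................................................
 21 ...........................................+++++------------
 26 ................+++++---o-----------------------------------
 31 ------------------------------------------+########---------
 36 ---++-+----------------------------------+#########---------
 41 +----------------------------------------+###oooooo---------
 46 +------------########----------------------ooo###oo---------
 51 -------------########---------------------#########---------
 56 -------------ooooooo---------------------+#########---------
 61 -------------########--------------------+#########---------
 66 -+-----------########--------------------+#########---------
 71 -+-------oooo########---oooo-------------+########----------
 76 -+-----------########---oooooo
[... 1390 characters left out ...]
---++
186 ...---------oo##########---+++++..............++++++++......
191 .............+++++++++++++++................................
196 ...............+++++++++....................................
201 ................++++++++....................................
206 ...................+........................................
211 ............................................................
(414, -367) [370.  70.]
(414, -299) [368. 146.]
(544, -299) [235. 153.]
(544, -368) [228.  77.]
side0 dial 0 576
side0 trig 55 256
side0 vase 0 1024
side0 b1 0 784
side0 b2 0 784
side0 cup 197 1024
scene0 dial 33 576
scene0 trig 90 256
scene0 vase 0 1024
scene0 b1 0 784
scene0 b2 0 784
scene0 cup 0 1024
```

Run:
```python
from h import *
c,im=load("w29")
for r in(118,188):print(r,[(z,plane(c,(240,r),z).round(1)[:2].tolist()) for z in(6,50)])
print("wall rows", [proj(c,[544,y,18]).round(0).tolist() for y in(-259,-265)],proj(c,[544,-268,6]).round(0))
print("C left/right",[plane(c,(x,150),50).round(1)[:2].tolist() for x in(209,259)])
for a in("15","12"):
  for n in("s","sc"):
    (k,A),(_,B)=load(n+a),load(n+"29")
    for nm,X,r in(("trig",[545,248,85],8),("dial",[439,388,60],12),("cup",[763,250,40],16)):
        u,v=proj(k,X).astype(int);print(n+a,nm,(np.abs(A[v-r:v+r,u-r:u+r].astype(int)-B[v-r:v+r,u-r:u+r]).max(2)>60).sum())
k,B=load("s29")
print(chests(k,B,28,(330,640,-420,-250)))
```

```text
118 [(6, [538.9, -330.2]), (50, [533.5, -332.4])]
188 [(6, [545.5, -257.6]), (50, [539.3, -268.8])]
wall rows [[240.0, 190.0], [239.0, 184.0]] [241. 179.]
C left/right [[564.2, -305.8], [518.7, -303.5]]
s15 trig 9
s15 dial 73
s15 cup 199
sc15 trig 55
sc15 dial 73
sc15 cup 0
s12 trig 54
s12 dial 32
s12 cup 198
sc12 trig 90
sc12 dial 74
sc12 cup 0
[(450.8, -335.3, 154, 123, 88.3), (561.7, -330.6, 150, 98, 87.3)]
```

Request:
send_rows([
  [[-45,-2,0],[0,0,0],85],
  [[-45,-2,0],[0,0,0],85],
  [[-45,-2,0],[0,0,0],85],
  [[-45,-2,0],[0,0,0],85],
  [[-45,-2,0],[0,0,0],85],
  [[-45,-2,0],[0,0,0],85],
  [[-45,-2,0],[0,0,0],85],
  [[-45,-2,0],[0,0,0],85],
])

```text
clock: 72.5
position: [533.5, 94.6, 221.8]
ee_rot: [-0.689, 0.725, 0.0, -0.0]
contact_force: [0.9, 0.3, 0.5]
gripper_width: 84.9
grasp_force: 0.0
```

Request:
send_rows([
  [[-45,-2,0],[0,0,0],85],
  [[-45,-2,0],[0,0,0],85],
  [[-45,-2,0],[0,0,0],85],
  [[-45,-2,0],[0,0,0],85],
  [[0,0,0],[0,0,0],85],
  [[0,0,0],[0,0,0],85],
])

```text
clock: 73.1
position: [550.3, 273.1, 220.9]
ee_rot: [-0.689, 0.724, 0.0, -0.001]
contact_force: [-0.3, -1.2, -0.1]
gripper_width: 85.0
grasp_force: 0.0
```

Run:
```python
from h import *
st();c,im=keep("w30");g=im[...,1].astype(int)
for x in(545,555,571,590):
    v=[(y,int(g[tuple(np.clip(proj(c,[x,y,94]).astype(int)[::-1],0,[419,559]))])) for y in range(235,285)]
    print(x,[y for (y,a),(_,b) in zip(v,v[1:]) if abs(a-b)>35])
p=proj(c,[439,388,69]);print("dial px",p)
w=[plane(c,(q[1],q[0]),69)[:2] for q in np.argwhere(im.min(2)>200) if abs(q[1]-p[0])<30 and abs(q[0]-p[1])<30]
w=np.array(w);
if len(w): w=w[np.linalg.norm(w-[439.2,388],axis=1)<24];print("ptr",len(w),w.min(0) if len(w) else"",w.max(0) if len(w) else"")
s,S=keep("s30","side");a=cv2.imread("pics/side0.png");u,v=proj(s,[763,250,40]).astype(int);print(u,v,(np.abs(a[v-16:v+16,u-16:u+16].astype(int)-S[v-16:v+16,u-16:u+16]).max(2)>60).sum())
sc,S=keep("sc30","scene");a=cv2.imread("pics/scene0.png");u,v=proj(sc,[763,250,40]).astype(int);print(u,v,(np.abs(a[v-16:v+16,u-16:u+16].astype(int)-S[v-16:v+16,u-16:u+16]).max(2)>60).sum())
```

```text
t 73.1 p [550.3 273.1 220.9] yaw -1.62 z [-0.002 -0.002 -1.   ] w 85.0 gf 0.0 F [-0.3 -1.2 -0.1] j [ 0.72  0.37 -0.03 -0.   -1.16 -0.77]
545 [245, 248, 257, 258, 283]
555 [245, 247, 256, 257, 283]
571 [244, 247, 256]
590 [243, 246, 255, 256]
dial px [399.77098448 300.6234232 ]
ptr 26 [416.60627257 371.17427074] [461.26309249 401.40903313]
296 159 0
365 274 0
```

```bash
python3 -c "
from bench import job_done
print(job_done())"
```

```text
the job is handed in; nothing more can be done
None
```

I dusted all four blanks on the bar at full air and put them in the tray, side by side and not stacked; the dial is back at off, the trigger is released, and the job is handed in with no verdict returned. One blank was knocked off the bar before dusting, so I put it back lying on its side; the vase, bottles and cup show no movement.

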